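Put the locking pins away in the keeper rack

ROBOT

A 6-joint arm with a two-finger parallel gripper is mounted at the origin on a cart in front of the work surface, level with it; the furniture and walls round the work are solid. World frame = base frame: x ahead of the robot, y to its left, z up, the work surface at z = 0. Lengths are in m, angles in rad, forces in N, time in s.
With the tool pointing down it reaches from about 0.25 to 0.85 m from the base axis. Payload 12.5 kg.
Tool frame: the origin (TCP) lies on the centre line of the jaws, within the pads' length; the fingertips stand robot.tips_ahead ahead of it and the grasp point (between the pads) lies 3 mm ahead of it (robot.tips_ahead is the distance from the TCP to the fingertips, in m); z points along the fingers, y is the line along which they close (so a half turn about z gives the same grasp; the last joint's range is limited). The gripper opens to 93 mm and grips with 3 to 60 N. Pads are 15 mm wide; open, the fingers measure 128 mm over their backs; the gripper's body (75 mm by 188 mm) begins 65 mm behind the grasp point.
Start: joints at [-1.322, 0.351, 1.652, -0, 1.139, -0.085], TCP at [0.18, -0.52, 0.241] pointing down, gripper open.
Joint ranges: [-2.75, 2.75], [-0.79, 2.1], [0.01, 2.65], [-1.57, 4.71], [0.07, 3.14], [-2.87, 2.87]. Speed limits (rad/s): [2.22, 2.22, 2.79, 3.14, 3.14, 3.14].

INTERFACE

Orientations are given as a unit quaternion [x, y, z, w].
In Python, from workcell import robot, viewer gives the robot as it stands.
- The arm moves only by the tool arm_command, never from a script. Its argument "deltas" is a list of rows, each an object with "xyz": the shift along the tool's x, y, z in mm, a list of three; "twist": the turn about the tool's z in rad; "grip": the finger opening in mm, from 0 to 93. A call has 1 to 8 rows; each row is the pose to reach, as a shift and turn from the pose commanded when the call began, along the tool's axes at that moment; what a row does not reach only later rows make up. A row lasts 1/8 s, in which the tool goes at most 62.5 mm and 10.7 degrees, less where a joint would pass 70% of its speed; a pose out of reach is approached as far as the arm can. A call with a gripper value outside its range is refused whole. The fingers move at their own pace and stop on an object; "newtons" is the grip in N (left out, the last holds). Time passes only in rows, so rows that repeat a pose let the fingers close. It gives the time, the measured TCP pose, the force, the opening and the grip force at its end, in the units of the state.
- robot.sense(): the state, without advancing time (a new reading comes with each control period).
- viewer.read_camera(name): name is "side" or "top" or "wrist"; returns a dict with "color" (480x640x3 uint8, blue, green, red), "camera_matrix" (3x3 intrinsics, pixels), "D" ([k1, k2, p1, p2, k3] as OpenCV has them; the pictures are not rectified), "view" (4x4, takes a point from world to camera coordinates); the wrist camera has in their place "hand_eye" (4x4, takes a point from camera to tool coordinates, whose origin is the TCP and whose axes are the flange's). Camera axes: x right, y down, z forward; pixel columns grow to the right and rows downward; lengths in m; the calibration is good to about 2 mm. A picture is of the moment at which its call begins: read the wrist's pose just before it. There is no depth.
- robot.job_done(): hands the job in; it is judged then, once.
The state is a dict: "time": time; "qpos": joint angles; "dq": joint speeds; "tau": joint torques, N m; "tool_pos": TCP position; "eef_rot": TCP orientation; "force": force on the tool from outside, world axes, zero at the start; "moment": the same for the moment, N m; "opening": opening from 0.0 (shut) to 1.0 (fully open); "grasp_force": force on a finger pad.
Only numpy, scipy, OpenCV 4.12 (cv2) and the standard library are available. Lean on these libraries where they do the work, as an engineer would, in place of code of your own. Each camera call takes 0.05 s, during which the arm holds its last target. There are 200 camera calls.

TASK

Put the welding table's locking pins away: turn the rack's red handle fully open, then slide every pin on the bench tip first through an eyelet of its own, fully home with its flag against the front plate. With all of them home, turn the handle back to fully locked so that the keeper holds them, and leave the other things on the bench where they are.

Things in the scene. Friction and masses are not known exactly. Their poses are not given: they have to be found in the camera images.
- keeper_rack: fixed keeper rack: two upright aluminium plates, 190 mm long, 10 mm thick, 32 mm apart, tops 92 mm above the bench, on a steel foot 240x90x8 mm that reaches 19 mm out in front. Origin: on the bench, at the front face of the front plate, midway along the row. x: the way pins go in, level, away from the robot; y: along the row, to the robot's left; z up.
- keeper_mid (a point): middle of the lower edge of the yellow keeper bar, between the plates, 25 mm behind the front face; 65 mm above the bench when locked. Geared to the handle: it rises 11 mm as the handle opens. Down, it bars the eyelets, or drops into the necks of pins that are home.
- lock_handle (a joint): red quarter-turn handle on a vertical axis on the blue housing at the rack's left end. 0: locked (handle lies along the row, over the rack). 1.571: open (points straight back, along rack +x). Opening turns it anticlockwise from above. Friction 0.12 N m: stays where left; stops at both ends; can not reach 0 while a pin is only part-way in.
- handle_pivot (a point): the handle's axis at the top of the housing: 25 mm along x, +112 mm along y in the rack's frame, 94 mm above the bench
- handle_knob (a point): middle of the round red knob that stands up at the handle's end, 22 mm in diameter, 42 mm tall (from 103 to 145 mm above the bench; this point is 124 mm above it), 58 mm from the handle's axis; can be pinched from above while it is swung round
- eyelet_0 (a point): centre of the mouth of eyelet 0 (rightmost, nearest the fixed welding helmet, 225 mm high) in the rack's front face; axes as the rack. Three eyelets, 20 mm in bore, brass rims, go straight through both plates along rack x, axes 62 mm above the bench, at y = -66, 0, +66 mm: 66 mm apart, so open only a little beside a pin that is in.
- eyelet_1 (a point): the same for eyelet 1
- eyelet_2 (a point): the same for eyelet 2 (leftmost, next to the handle)
- pin_0: locking pin with orange flag grip (may be absent), 112 mm long, 0.1 kg, lying level. Origin on its axis at the shoulder between flag and shaft, 8 mm above the bench as it lies; x to the tip. Flag: x -46 to 0, 22 mm wide, 16 thick. Steel shaft 16 mm diameter, 66 long, neck 8 mm thick at x 16 to 34, last 12 mm tapered to 7. It balances about 8 mm ahead of the shoulder. Home: shoulder against the plate.
- pin_1: locking pin with green flag grip (may be absent), 112 mm long, 0.1 kg, lying level. Origin on its axis at the shoulder between flag and shaft, 8 mm above the bench as it lies; x to the tip. Flag: x -46 to 0, 22 mm wide, 16 thick. Steel shaft 16 mm diameter, 66 long, neck 8 mm thick at x 16 to 34, last 12 mm tapered to 7. It balances about 8 mm ahead of the shoulder. Home: shoulder against the plate.
- pin_2: locking pin with blue flag grip (may be absent), 112 mm long, 0.1 kg, lying level. Origin on its axis at the shoulder between flag and shaft, 8 mm above the bench as it lies; x to the tip. Flag: x -46 to 0, 22 mm wide, 16 thick. Steel shaft 16 mm diameter, 66 long, neck 8 mm thick at x 16 to 34, last 12 mm tapered to 7. It balances about 8 mm ahead of the shoulder. Home: shoulder against the plate.
- pin_3: locking pin with yellow flag grip (may be absent), 112 mm long, 0.1 kg, lying level. Origin on its axis at the shoulder between flag and shaft, 8 mm above the bench as it lies; x to the tip. Flag: x -46 to 0, 22 mm wide, 16 thick. Steel shaft 16 mm diameter, 66 long, neck 8 mm thick at x 16 to 34, last 12 mm tapered to 7. It balances about 8 mm ahead of the shoulder. Home: shoulder against the plate.
- tape_yellow: bystander: roll of yellow tape lying flat, 68 mm across, 17 high; origin at the centre of its underside
- tape_measure: bystander: yellow tape measure, 34x77x59 mm, standing; origin at the centre of its underside
- glue_bottle: bystander: white glue bottle with green cap lying on its side, 48x136x47 mm; origin at the centre of its underside
- red_knob: bystander: loose red machine knob, 34 mm across, 36 high; origin at the centre of its underside

How it is judged:
On the way, in this order (a step that is already met when the one before it is completed fails the run):
1. the handle is turned fully open (value of joint lock_handle above 1.35 rad), for 0.2 s.
2. every pin on the bench is home in an eyelet while the handle is open ((distance between pin_0 and eyelet_0 below 0.009 m or distance between pin_0 and eyelet_1 below 0.009 m or distance between pin_0 and eyelet_2 below 0.009 m) and angle between the x axis of each of pin_0, pin_1, pin_2, pin_3 and the x axis of keeper_rack, either way round below 0.15 rad and (distance between pin_1 and eyelet_0 below 0.009 m or distance between pin_1 and eyelet_1 below 0.009 m or distance between pin_1 and eyelet_2 below 0.009 m) and (distance between pin_2 and eyelet_0 below 0.009 m or distance between pin_2 and eyelet_1 below 0.009 m or distance between pin_2 and eyelet_2 below 0.009 m) and (distance between pin_3 and eyelet_0 below 0.009 m or distance between pin_3 and eyelet_1 below 0.009 m or distance between pin_3 and eyelet_2 below 0.009 m) and value of joint lock_handle above 1.2 rad), for 0.2 s.
3. the handle is turned back to locked with the pins home ((distance between pin_0 and eyelet_0 below 0.009 m or distance between pin_0 and eyelet_1 below 0.009 m or distance between pin_0 and eyelet_2 below 0.009 m) and angle between the x axis of each of pin_0, pin_1, pin_2, pin_3 and the x axis of keeper_rack, either way round below 0.15 rad and (distance between pin_1 and eyelet_0 below 0.009 m or distance between pin_1 and eyelet_1 below 0.009 m or distance between pin_1 and eyelet_2 below 0.009 m) and (distance between pin_2 and eyelet_0 below 0.009 m or distance between pin_2 and eyelet_1 below 0.009 m or distance between pin_2 and eyelet_2 below 0.009 m) and (distance between pin_3 and eyelet_0 below 0.009 m or distance between pin_3 and eyelet_1 below 0.009 m or distance between pin_3 and eyelet_2 below 0.009 m) and value of joint lock_handle below 0.15 rad), for 0.2 s.
At the end, for the whole second after the job is handed in: Each pin present has its shoulder within 9 mm of the centre of an eyelet's mouth and its shaft within 0.15 rad of the eyelet's direction, and is at rest; the handle reads below 0.15 rad (locked) (all of step 3 and linear speed of each of pin_0, pin_1, pin_2, pin_3 below 0.02 m/s); the robot touches nothing.
It fails at once if the tape yellow is pushed more than 40 mm away (distance of tape_yellow from where it was at the start of the episode above 0.04 m).
It fails at once if the tape measure is pushed more than 40 mm away (distance of tape_measure from where it was at the start of the episode above 0.04 m).
It fails at once if the glue bottle is pushed more than 40 mm away (distance of glue_bottle from where it was at the start of the episode above 0.04 m).
It fails at once if the red knob is pushed more than 40 mm away (distance of red_knob from where it was at the start of the episode above 0.04 m).
Of pin_0, pin_1, pin_2, pin_3 only 2 to 3 are there at a start; the rules pass over those that are not, and their reading is None.
At some moment in a run one of pin_0, pin_1, pin_2, pin_3 may be knocked a few centimetres aside while the robot is not near it.
It also fails if it takes over 210 s, if anything falls off the work surface, if the arm or the gripper's body presses on something with over 40 N, if the wrist force passes 120 N, or if a joint passes its speed limit or range.

## Working session

There is one attempt and no reset: what is moved stays moved. The work goes in short steps, Python scripts to look and compute and a tool call to move; the robot and the scene stay as the last step left them, time stands still between calls to the robot, and variables do not carry over. Pictures are saved under pics/ and viewed, at most 14 in all, crops included, and the job is handed in when it is done.

Besides the shell and the picture viewer there is one more tool, called after "Call:" in YAML: its name, and indented under it one key for each argument. arm_command: Moves the arm, as the interface text tells. Its arguments: {"type":"object","properties":{"deltas":{"type":"array"},"newtons":{"type":"number"}},"required":["deltas"]}

```bash
mkdir -p pics; ls
python3 - <<'E'
from workcell import robot, viewer
import cv2
print(robot.sense(), robot.tips_ahead)
for n in ("top","side"):
    c=viewer.read_camera(n); cv2.imwrite(f"pics/{n}0.png",c["color"]); print(n,c["camera_matrix"],c["D"],c["view"])
c=viewer.read_camera("wrist");print(c["camera_matrix"],c["D"],c["hand_eye"])
E
```

```text
pics
{'time': 0.0, 'qpos': array([-1.32158646e+00,  3.51253373e-01,  1.65242188e+00, -1.93596847e-05,
        1.13911673e+00, -8.45993782e-02]), 'dq': array([-0.00244252, -0.00098897, -0.00113624,  0.00018758, -0.00080227,
       -0.00108715]), 'tau': array([ 1.89971885e-03, -4.97310913e+01, -2.85251248e+01,  6.99505652e-02,
        2.56241835e-02, -9.34512695e-05]), 'tool_pos': array([ 0.1801445 , -0.51931874,  0.24009287]), 'eef_rot': array([ 9.86102876e-01,  1.66134757e-01, -5.80595301e-05, -5.96912297e-04]), 'force': array([0.01839938, 0.21819544, 0.73524779]), 'moment': array([ 0.02190501, -0.0209891 , -0.00480035]), 'grasp_force': 0.0, 'opening': 0.9979252666087127} 0.022
top [[576.74397581   0.         319.93866195]
 [  0.         576.74397581 238.43140231]
 [  0.           0.           1.        ]] [-0.17599362  0.          0.          0.          0.        ] [[-0.01844354 -0.9993869  -0.02975991  0.05153085]
 [-0.98027744  0.02393251 -0.1961718   0.53117695]
 [ 0.19676376  0.02555487 -0.98011784  1.39847205]
 [ 0.          0.          0.          1.        ]]
side [[547.35080177   0.         315.15589837]
 [  0.         547.35080177 240.17548274]
 [  0.           0.           1.        ]] [-0.0858515  0.         0.         0.         0.       ] [[ 0.91522742 -0.40287603 -0.00704795 -0.49045292]
 [-0.25916087 -0.57517112 -0.7758955   0.2053501 ]
 [ 0.30853592  0.71194739 -0.63082208  1.25329476]
 [ 0.          0.          0.          1.        ]]
[[432.80738668   0.         315.46452402]
 [  0.         432.80738668 251.12119635]
 [  0.           0.           1.        ]] [-0.0632853  0.         0.         0.         0.       ] [[-8.06436095e-04 -9.58205157e-01 -2.86080805e-01  7.97010604e-02]
 [ 9.99999597e-01 -8.85337179e-04  1.46458202e-04  1.80102632e-04]
 [-3.93614978e-04 -2.86080572e-01  9.58205485e-01 -1.44230201e-01]
 [ 0.00000000e+00  0.00000000e+00  0.00000000e+00  1.00000000e+00]]
```

View pics/top0.png

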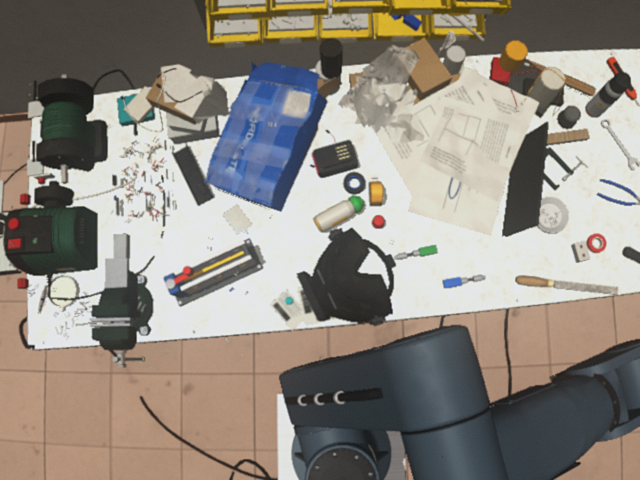

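View pics/side0.png

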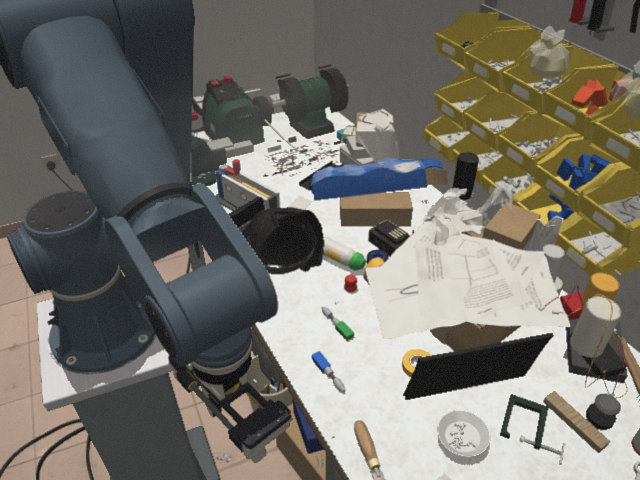

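Top view: green pin with flag at about (428,251), tip pointing left; blue pin at (453,283), tip pointing right; rack from (170,290) to (262,250), red knob at (187,271). I'll write helpers, measure, and zoom.

```bash
cat > h.py <<'E'
from workcell import robot, viewer
import cv2, numpy as np
from scipy.spatial.transform import Rotation as R
def cam(n):
    s=robot.sense(); c=viewer.read_camera(n)
    if n=="wrist":
        T=np.eye(4);T[:3,:3]=R.from_quat(s["eef_rot"]).as_matrix();T[:3,3]=s["tool_pos"]
        c["view"]=np.linalg.inv(T@c["hand_eye"])
    return c
def proj(c,P):
    v=c["view"]; return cv2.projectPoints(np.atleast_2d(P).astype(float),cv2.Rodrigues(v[:3,:3])[0],v[:3,3],c["camera_matrix"],c["D"])[0][:,0]
def ray(c,uv):
    n=cv2.undistortPoints(np.array(uv,float).reshape(-1,1,2),c["camera_matrix"],c["D"])[:,0]
    v=c["view"]; d=np.c_[n,np.ones(len(n))]@v[:3,:3]
    return -v[:3,:3].T@v[:3,3],d
def plane(c,uv,z):
    o,d=ray(c,uv); return o+d*((z-o[2])/d[:,2])[:,None]
def blobs(c,lo,hi,amin=20,roi=None):
    hsv=cv2.cvtColor(c["color"],cv2.COLOR_BGR2HSV)
    m=cv2.inRange(hsv,np.array(lo),np.array(hi))
    if roi: k=np.zeros_like(m);x0,y0,x1,y1=roi;k[y0:y1,x0:x1]=255;m&=k
    n,l,st,ce=cv2.connectedComponentsWithStats(m)
    return [(ce[i].round(1),st[i]) for i in range(1,n) if st[i][4]>=amin],m
E
python3 - <<'E'
from h import *
c=cam("top");s=cam("side")
I=c["color"]
z=lambda im,x0,y0,x1,y1,k:cv2.resize(im[y0:y1,x0:x1],None,fx=k,fy=k,interpolation=cv2.INTER_CUBIC)
a=z(I,150,225,350,325,4)
b=z(I,330,140,500,300,3); d=z(s["color"],200,150,330,260,3)
cv2.imwrite("pics/rack.png",a)
w=cv2.copyMakeBorder(d,0,480-330,0,0,cv2.BORDER_CONSTANT); x=np.hstack([b,w]); x=cv2.resize(x,(800,int(480*800/x.shape[1])));cv2.imwrite("pics/mix.png",x)
for nm,lo,hi in (("green",(40,90,40),(85,255,255)),("blue",(100,150,60),(130,255,255)),("red",(0,170,80),(6,255,255)),("yel",(18,120,90),(32,255,255)),("org",(7,150,90),(17,255,255))):
    for C,q in ((c,"top"),(s,"side")):
        for ce,st in blobs(C,lo,hi,15)[0]:
            p=plane(C,[ce],0.008)[0]
            if 0.2<p[0]<1 and abs(p[1])<.8: print(nm,q,ce,st,p.round(3))
E
```

```text
green top [356.5 202.5] [349 196  14  16 132] [ 0.635 -0.057  0.008]
green top [427.4 250.2] [419 246  18  10 120] [ 0.503 -0.236  0.008]
green side [356.6 261.1] [349 253  16  17 195] [ 0.638 -0.036  0.008]
green side [344.3 330. ] [336 322  17  18 175] [ 0.505 -0.235  0.008]
blue top [264.8  93.5] [252  82  26  23 380] [0.956 0.187 0.008]
blue top [226.7 126.2] [224 118   7  17  35] [0.862 0.292 0.008]
blue top [244.9 129.6] [240 120  10  20  85] [0.85  0.241 0.008]
blue top [256.9 131.5] [251 122  12  20 115] [0.843 0.208 0.008]
blue top [285.5 136.2] [274 126  25  24 391] [0.827 0.13  0.008]
blue top [213.2 158.1] [211 155   5   8  17] [0.771 0.327 0.008]
blue top [241.3 165.2] [236 159  11  16  86] [0.748 0.25  0.008]
blue top [270.5 173.1] [260 166  22  17 232] [0.723 0.17  0.008]
blue top [452.  282.3] [444 278  17   9  90] [ 0.418 -0.296  0.008]
blue side [366.3 183.4] [ 312  168  114   31 1570] [0.833 0.279 0.008]
blue side [377.2 254.8] [371 253  14   6  46] [ 0.699 -0.035  0.008]
blue side [320.1 360.5] [313 352  17  19 156] [ 0.419 -0.292  0.008]
red top [186.  269.7] [184 268   6   5  21] [0.466 0.393 0.008]
red top [179.4 278.1] [175 275  10   7  31] [0.445 0.41  0.008]
red side [349.9 280.2] [346 276  10  12  34] [ 0.59  -0.093  0.008]
yel top [376.2 191.2] [371 182  12  20 189] [ 0.665 -0.11   0.008]
yel top [339.8 220.6] [333 217  14   8  26] [ 0.587 -0.011  0.008]
yel top [218.8 263.1] [189 251  55  28 202] [0.482 0.306 0.008]
yel side [250.9 186.9] [231 176  38  21  78] [0.498 0.409 0.008]
yel side [332.7 255.2] [327 250  13  12  78] [0.591 0.011 0.008]
yel side [374.9 262.2] [366 258  18   9 112] [ 0.679 -0.059  0.008]
yel side [411.6 359.8] [403 349  28  27 268] [ 0.599 -0.371  0.008]
```

View pics/rack.png

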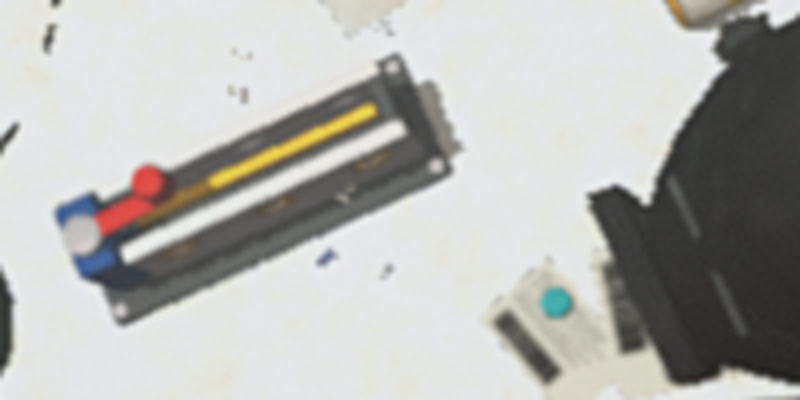

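View pics/mix.png

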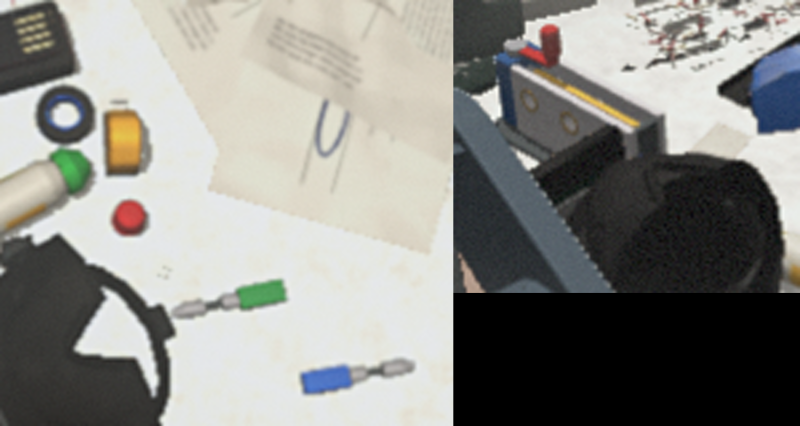

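The crop shows the rack clearly: foot front corners at full-image (180.5,306.2) and (261.7,268), front plate top (white strip) from (181,288) to (251,257), pivot disc (170,284), knob (187,271). Two pins are visible (green, blue); areas behind the helmet need checking from the wrist.

Run:
```python
from h import *
c=cam("top")
f=lambda x,y:(150+x/4-.4,225+y/4-.4)
P=plane(c,[f(122,325),f(447,172),f(392,55)],.008);print("foot",P.round(4),np.linalg.norm(P[0]-P[1]),np.linalg.norm(P[2]-P[1]))
Q=plane(c,[f(122,254),f(406,126)],.092);print("plate",Q.round(4),np.linalg.norm(Q[0]-Q[1]))
d=Q[0]-Q[1];yaw=np.arctan2(d[1],d[0])-np.pi/2;print("yaw",yaw)
print("piv",plane(c,[f(80,235)],.105),"knob",plane(c,[f(149,180)],.145))
d=P[0]-P[1];print("yaw foot",np.arctan2(d[1],d[0])-np.pi/2)
```

```text
foot [[0.3721 0.4069 0.008 ]
 [0.4681 0.1943 0.008 ]
 [0.5461 0.2305 0.008 ]] 0.2332898699499703 0.08605076401592815
plate [[0.4085 0.3847 0.092 ]
 [0.4844 0.2086 0.092 ]] 0.19172998245276549
yaw 0.4069953496337335
piv [[0.41899988 0.40775451 0.105     ]] knob [[0.44614328 0.35465014 0.145     ]]
yaw foot 0.42415739946705644
```

```bash
cat >> h.py <<'E'
def go(x,y,z,head=None):
    """print delta in tool axes (mm) and twist to reach world TCP + heading of tool x"""
    s=robot.sense(); M=R.from_quat(s["eef_rot"]).as_matrix(); d=M.T@(np.array([x,y,z])-s["tool_pos"])*1000
    h=np.arctan2(M[1,0],M[0,0]); t=0 if head is None else -((head-h+np.pi)%(2*np.pi)-np.pi)
    print("go xyz",d.round(1),"twist",round(t,3),"| now",s["tool_pos"].round(4),"head",round(h,3),"q",s["qpos"].round(2),"t",round(s["time"],2))
E
python3 -c "
from h import *
go(.35,-.2,.36,1.1)
go(.42,.22,.36,2.1)"
```

```text
go xyz [ 265.1 -246.3 -119.5] twist -0.766 | now [ 0.1802 -0.5195  0.2404] head 0.334 q [-1.32  0.35  1.65 -0.    1.14 -0.08] t 0.3
go xyz [ 468.9 -620.2 -119.3] twist -1.766 | now [ 0.1802 -0.5195  0.2404] head 0.334 q [-1.32  0.35  1.65 -0.    1.14 -0.08] t 0.3
```

Call:
arm_command:
  deltas:
    - {"xyz": [45,-40,-60],"twist": -0.15}
    - {"xyz": [90,-80,-90],"twist": -0.3}
    - {"xyz": [135,-125,-120],"twist": -0.45}
    - {"xyz": [180,-165,-120],"twist": -0.6}
    - {"xyz": [225,-205,-120],"twist": -0.75}
    - {"xyz": [265,-246,-120],"twist": -0.77}
    - {"xyz": [265,-246,-120],"twist": -0.77}

```text
validation failed for argument at $.de...
```

```bash
python3 -c "
from h import *
c=cam('wrist');cv2.imwrite('pics/w1.png',c['color'])
np.save('w1.npy',c['view'])
go(.42,.22,.36,2.1)"
```

```text
go xyz [ 468.9 -620.2 -119.3] twist -1.766 | now [ 0.1802 -0.5196  0.2405] head 0.334 q [-1.32  0.35  1.65  0.    1.14 -0.08] t 0.35
```

View pics/w1.png

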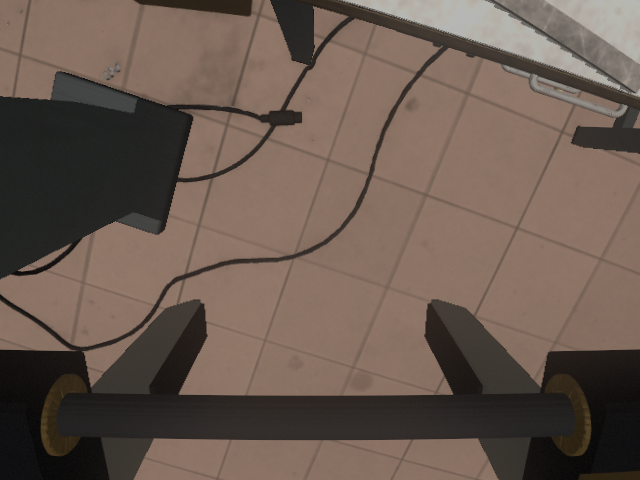

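The move was refused (probably "grip" is required), so this view only shows the floor. I'll add grip.

Call:
arm_command:
  deltas:
    - {"xyz": [45,-40,-60],"twist": -0.15,"grip": 93}
    - {"xyz": [90,-80,-90],"twist": -0.3,"grip": 93}
    - {"xyz": [135,-125,-120],"twist": -0.45,"grip": 93}
    - {"xyz": [180,-165,-120],"twist": -0.6,"grip": 93}
    - {"xyz": [225,-205,-120],"twist": -0.75,"grip": 93}
    - {"xyz": [265,-246,-120],"twist": -0.77,"grip": 93}
    - {"xyz": [265,-246,-120],"twist": -0.77,"grip": 93}

```text
time: 1.23
tool_pos: [0.3508, -0.1979, 0.361]
eef_rot: [0.851, 0.526, 0.0, 0.0]
force: [0.5, -0.7, -0.4]
opening: 1.001
grasp_force: 0.0
```

```bash
python3 -c "
from h import *
c=cam('wrist');cv2.imwrite('pics/w2.png',c['color'])
np.save('w2.npy',c['view'])
go(.42,.22,.36,2.1)"
```

```text
go xyz [ 404.  -125.3    1.2] twist -0.993 | now [ 0.3511 -0.1973  0.361 ] head 1.107 q [-0.63 -0.04  1.82  0.    1.37 -0.16] t 1.27
```

View pics/w2.png

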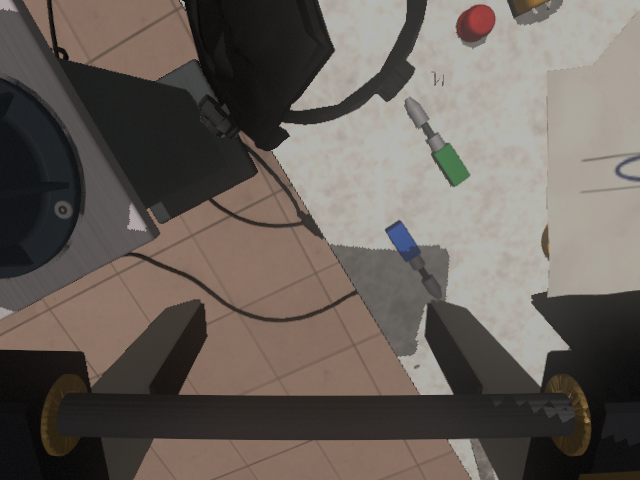

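Green pin: flag centre (452,166), tip (410,100). Blue pin: flag (402,240), tip (436,294). On to the rack.

Call:
arm_command:
  deltas:
    - {"xyz": [60,-15,0],"twist": -0.15,"grip": 93}
    - {"xyz": [115,-30,0],"twist": -0.3,"grip": 93}
    - {"xyz": [170,-50,0],"twist": -0.45,"grip": 93}
    - {"xyz": [230,-70,0],"twist": -0.6,"grip": 93}
    - {"xyz": [290,-90,0],"twist": -0.75,"grip": 93}
    - {"xyz": [350,-110,0],"twist": -0.9,"grip": 93}
    - {"xyz": [400,-125,0],"twist": -1.0,"grip": 93}
    - {"xyz": [400,-125,0],"twist": -1.0,"grip": 93}

```text
time: 2.28
tool_pos: [0.4187, 0.2152, 0.36]
eef_rot: [0.494, 0.869, -0.0, -0.0]
force: [-0.3, -0.3, -0.2]
opening: 1.002
grasp_force: 0.0
```

```bash
python3 -c "
from h import *
c=cam('wrist');cv2.imwrite('pics/w3.png',c['color'])
np.save('w3.npy',c['view'])
v=c['view'].copy()
c['view']=np.load('w2.npy');c['color']=cv2.imread('pics/w2.png')
for nm,lo,hi in (('g',(40,90,40),(85,255,255)),('b',(100,150,60),(130,255,255))):
    bl,m=blobs(c,lo,hi,300)
    for ce,st in bl: print(nm,ce,st,plane(c,[ce],.013).round(4))
print('tips g,b',plane(c,[(408,98),(438,298)],.01).round(4))
go(.4198,.4073,.3,2.77)"
```

```text
g [451.7 164.2] [435 144  34  41 657] [[ 0.5044 -0.2357  0.013 ]]
tips g,b [[ 0.4889 -0.1485  0.01  ]
 [ 0.4293 -0.3817  0.01  ]]
go xyz [166.   99.9  60. ] twist -0.664 | now [0.4185 0.2136 0.3601] head 2.106 q [ 0.37  0.1   1.68 -0.    1.37 -0.16] t 2.33
```

View pics/w3.png

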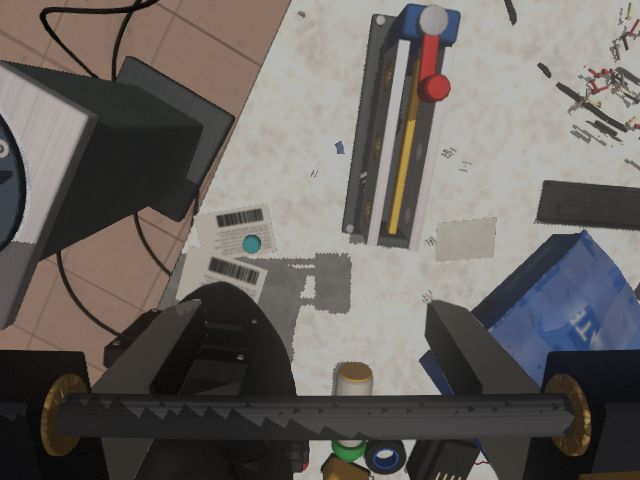

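Rack view: plate top ends at (366,243)/(420,249), foot front corners (344,233)/(373,14), pivot disc (433,19), knob (434,88). No third pin on this side of the helmet.

```bash
python3 -c "
from h import *
c=cam('wrist');c['view']=np.load('w3.npy')
r=lambda *uv,z:plane(c,uv,z).round(4)
print('plates',r((366,243),(420,249),(403,40),z=.092))
print('foot',r((344,233),(373,14),z=.008)); print('piv',r((433,19),z=.105),'knob',r((434,88),z=.145))
I=cv2.imread('pics/w3.png'); c['color']=I
for lo,hi in (((0,150,60),(8,255,255)),((172,150,60),(180,255,255))):print([ (a,b) for a,b in blobs(c,lo,hi,60)[0]])
o=np.array([.442,.2947,0]);ya=.415;X=np.array([np.cos(ya),np.sin(ya),0]);Y=np.array([-X[1],X[0],0]);Z=np.array([0,0,1])
W=lambda x,y,z:o+X*x+Y*y+Z*z
print(proj(c,[W(0,-.095,.092),W(.052,-.095,.092),W(-.019,-.12,.008),W(-.019,.12,.008),W(.025,.112,.105),W(.025,.054,.145),W(0,0,.062)]).round(1))
"
```

```text
plates [[0.4792 0.2103 0.092 ]
 [0.5289 0.2327 0.092 ]
 [0.4075 0.384  0.092 ]]
foot [[0.4708 0.1924 0.008 ]
 [0.3725 0.4095 0.008 ]]
piv [[0.4192 0.4082 0.105 ]] knob [[0.4441 0.3543 0.145 ]]
[(array([428.5,  56.2]), array([419,  35,  20,  46, 601], dtype=int32)), (array([437.7,  86.5]), array([427,  74,  23,  25, 423], dtype=int32))]
[]
[[365.6 245.7]
 [416.9 251.8]
 [338.8 244.5]
 [369.6  27. ]
 [432.9  20.4]
 [432.8  87.4]
 [376.7 146.7]]
```

```bash
python3 -c "
from h import *
go(.4435,.355,.2,2.77)
go(.4435,.355,.134,2.77)"
```

```text
go xyz [110.   94.  160.3] twist -0.666 | now [0.4185 0.2126 0.3603] head 2.104 q [ 0.37  0.1   1.68 -0.    1.37 -0.16] t 2.38
go xyz [110.   94.  226.3] twist -0.666 | now [0.4185 0.2126 0.3603] head 2.104 q [ 0.37  0.1   1.68 -0.    1.37 -0.16] t 2.38
```

Call:
arm_command:
  deltas:
    - {"xyz": [30,25,40],"twist": -0.17,"grip": 60}
    - {"xyz": [60,50,80],"twist": -0.34,"grip": 60}
    - {"xyz": [90,75,120],"twist": -0.51,"grip": 60}
    - {"xyz": [110,94,150],"twist": -0.67,"grip": 60}
    - {"xyz": [110,94,160],"twist": -0.67,"grip": 60}
    - {"xyz": [110,94,160],"twist": -0.67,"grip": 60}

```text
time: 3.12
tool_pos: [0.4438, 0.354, 0.2008]
eef_rot: [0.185, 0.983, -0.0, -0.0]
force: [-0.0, -0.2, 0.5]
opening: 0.648
grasp_force: 0.0
```

```bash
python3 -c "
from h import *
go(.4435,.355,.134,2.77)
print(robot.sense()['opening'])"
```

```text
go xyz [ 0.7  0.9 66.8] twist -0.0 | now [0.4438 0.354  0.2008] head 2.77 q [ 0.59  0.43  1.65 -0.    1.07 -0.61] t 3.12
0.6478108803372314
```

Call:
arm_command:
  deltas:
    - {"xyz": [0.5,1,35],"twist": 0,"grip": 60}
    - {"xyz": [0.5,1,66],"twist": 0,"grip": 60}
    - {"xyz": [0.5,1,66],"twist": 0,"grip": 60}
    - {"xyz": [0.5,1,66],"twist": 0,"grip": 10}
    - {"xyz": [0.5,1,66],"twist": 0,"grip": 10}
    - {"xyz": [0.5,1,66],"twist": 0,"grip": 10}
    - {"xyz": [0.5,1,66],"twist": 0,"grip": 10}
  newtons: 25

```text
time: 4.0
tool_pos: [0.4435, 0.3568, 0.135]
eef_rot: [0.183, 0.983, 0.0, 0.0]
force: [-0.1, -0.3, -0.2]
opening: 0.263
grasp_force: 0.7
```

```bash
python3 -c "
from h import *
s=robot.sense();print(s['opening']*93,s['grasp_force'],s['force'],s['tool_pos'])
X=np.array([np.cos(.42),np.sin(.42)]);Y=np.array([-X[1],X[0]]);M=R.from_quat(s['eef_rot']).as_matrix();piv=np.array([.4193,.4082])
for th in np.arange(.2,1.61,.2).tolist()+[1.57]:
    p=piv+.058*(np.sin(th)*X-np.cos(th)*Y); d=M.T@np.r_[p-s['tool_pos'][:2],0]*1000; print(round(th,2),d.round(1))
"
```

```text
24.41581606551197 0.7124603725969791 [-0.08963003 -0.29113387 -0.17296856] [0.44352982 0.35679652 0.13504492]
0.2 [-7.3  7.3  0. ]
0.4 [-12.7  17.6   0. ]
0.6 [-15.9  28.7   0. ]
0.8 [-16.9  40.2   0. ]
1.0 [-15.5  51.7   0. ]
1.2 [-11.9  62.7   0. ]
1.4 [-6.2 72.8  0. ]
1.6 [ 1.4 81.5  0. ]
1.57 [ 0.1 80.3  0. ]
```

Call:
arm_command:
  deltas:
    - {"xyz": [0,0,0],"twist": 0,"grip": 10}
    - {"xyz": [0,0,0],"twist": 0,"grip": 10}
    - {"xyz": [-7,7,0],"twist": 0,"grip": 10}
    - {"xyz": [-12.5,17.5,0],"twist": 0,"grip": 10}
    - {"xyz": [-16,29,0],"twist": 0,"grip": 10}
    - {"xyz": [-17,40,0],"twist": 0,"grip": 10}
    - {"xyz": [-15.5,52,0],"twist": 0,"grip": 10}
    - {"xyz": [-12,63,0],"twist": 0,"grip": 10}

```text
time: 5.0
tool_pos: [0.4782, 0.4098, 0.1349]
eef_rot: [0.183, 0.983, -0.001, 0.001]
force: [1.2, -9.9, 7.1]
opening: 0.231
grasp_force: 25.0
```

```bash
python3 -c "
from h import *
s=robot.sense();print(s['opening']*93,s['grasp_force'],s['force'])
go(.4729,.4319,.135)"
```

```text
21.493278849577532 25.002357959747314 [ 1.24760804 -9.87118882  7.05176134]
go xyz [12.9 18.7 -0.2] twist 0 | now [0.4782 0.4098 0.1349] head 2.774 q [ 0.64  0.61  1.52 -0.    1.01 -0.57] t 5.0
```

Call:
arm_command:
  deltas:
    - {"xyz": [6,10,0],"twist": 0,"grip": 10}
    - {"xyz": [13,19,0],"twist": 0,"grip": 10}
    - {"xyz": [15,21,0],"twist": 0,"grip": 10}
    - {"xyz": [15,21,0],"twist": 0,"grip": 10}
    - {"xyz": [15,21,0],"twist": 0,"grip": 10}
    - {"xyz": [13,19,0],"twist": 0,"grip": 60}
    - {"xyz": [13,19,0],"twist": 0,"grip": 60}
    - {"xyz": [13,19,0],"twist": 0,"grip": 60}

```text
time: 6.0
tool_pos: [0.4718, 0.4337, 0.1344]
eef_rot: [0.183, 0.983, -0.0, -0.0]
force: [-0.2, -0.2, -0.0]
opening: 0.507
grasp_force: 0.0
```

Call:
arm_command:
  deltas:
    - {"xyz": [0,0,-50],"twist": 0,"grip": 90}
    - {"xyz": [0,0,-110],"twist": 0,"grip": 90}
    - {"xyz": [0,0,-165],"twist": 0,"grip": 90}

```text
time: 6.38
tool_pos: [0.4717, 0.4338, 0.3017]
eef_rot: [0.183, 0.983, 0.0, 0.0]
force: [-0.8, 0.7, -0.3]
opening: 0.833
grasp_force: 0.0
```

```bash
python3 -c "
from h import *
c=cam('top')
for lo,hi in (((0,150,60),(8,255,255)),((172,150,60),(180,255,255))):
  for a,b in blobs(c,lo,hi,6,(150,225,280,325))[0]: print(a,b,plane(c,[a],.145).round(4),plane(c,[a],.1).round(4))
print(proj(c,[[.4729,.4319,.145]]))
for nm,lo,hi in (('g',(40,90,40),(85,255,255)),('b',(100,150,60),(130,255,255))):
    for ce,st in blobs(c,lo,hi,50,(390,230,520,320))[0]: print(nm,ce,st,plane(c,[ce],.013).round(4))
go(.4,-.2,.3,.5)
go(.4193,.4082,.3)"
```

```text
[165.4 271.8] [162 265   9  14  57] [[0.4418 0.407  0.145 ]] [[0.4484 0.4207 0.1   ]]
[[155.75911859 259.10109547]]
g [427.4 250.2] [419 246  18  10 119] [[ 0.5025 -0.2355  0.013 ]]
go xyz [-159.7 -619.     4.8] twist 2.274 | now [0.4731 0.435  0.3097] head 2.774 q [ 0.67  0.46  1.31  0.    1.35 -0.53] t 6.42
go xyz [ 40.7 -44.4   9.1] twist 0 | now [0.4731 0.435  0.3097] head 2.774 q [ 0.67  0.46  1.31  0.    1.35 -0.53] t 6.42
```

```bash
python3 -c "
from h import *
go(.43,.05,.33,2.2)
go(.42,-.29,.33,1.71)
c=cam('wrist');c['view']=np.load('w3.npy')
print('helmet', plane(c,[(235,285),(120,340),(295,370)],.2).round(3),plane(c,[(235,285),(120,340),(295,370)],.1).round(3))"
```

```text
go xyz [ -98.1 -374.6  -23.2] twist 0.574 | now [0.4731 0.435  0.3097] head 2.774 q [ 0.67  0.46  1.31  0.    1.35 -0.53] t 6.42
go xyz [-210.8 -695.5  -25.6] twist 1.064 | now [0.4731 0.435  0.3097] head 2.774 q [ 0.67  0.46  1.31  0.    1.35 -0.53] t 6.42
helmet [[0.386 0.151 0.2  ]
 [0.328 0.062 0.2  ]
 [0.461 0.111 0.2  ]] [[ 0.388  0.108  0.1  ]
 [ 0.312 -0.01   0.1  ]
 [ 0.488  0.055  0.1  ]]
```

Call:
arm_command:
  deltas:
    - {"xyz": [-12,-47,-20],"twist": 0.08,"grip": 90}
    - {"xyz": [-25,-95,-25],"twist": 0.15,"grip": 90}
    - {"xyz": [-37,-140,-25],"twist": 0.22,"grip": 90}
    - {"xyz": [-49,-187,-25],"twist": 0.29,"grip": 90}
    - {"xyz": [-61,-234,-25],"twist": 0.36,"grip": 90}
    - {"xyz": [-74,-281,-25],"twist": 0.43,"grip": 90}
    - {"xyz": [-86,-328,-25],"twist": 0.5,"grip": 90}
    - {"xyz": [-98,-375,-25],"twist": 0.57,"grip": 90}

```text
time: 7.48
tool_pos: [0.428, 0.0472, 0.3241]
eef_rot: [0.453, 0.892, -0.0, -0.0]
force: [0.4, -0.4, 0.6]
opening: 0.971
grasp_force: 0.0
```

```bash
python3 -c "
from h import *
go(.42,-.29,.25,1.71)"
```

```text
go xyz [-267.5 -205.5   74.1] twist 0.492 | now [0.428  0.0472 0.3241] head 2.202 q [ 0.    0.04  1.82  0.    1.28 -0.63] t 7.47
```

Call:
arm_command:
  deltas:
    - {"xyz": [-44,-34,0],"twist": 0.08,"grip": 90}
    - {"xyz": [-88,-68,0],"twist": 0.16,"grip": 90}
    - {"xyz": [-132,-102,0],"twist": 0.25,"grip": 90}
    - {"xyz": [-176,-136,0],"twist": 0.33,"grip": 90}
    - {"xyz": [-220,-170,20],"twist": 0.41,"grip": 90}
    - {"xyz": [-267,-205,50],"twist": 0.49,"grip": 90}
    - {"xyz": [-267,-205,74],"twist": 0.49,"grip": 90}
    - {"xyz": [-267,-205,74],"twist": 0.49,"grip": 90}

```text
time: 8.48
tool_pos: [0.4204, -0.2877, 0.2486]
eef_rot: [0.655, 0.756, -0.0, -0.002]
force: [-0.0, -0.4, -0.1]
opening: 0.968
grasp_force: 0.0
```

```bash
python3 -c "
from h import *
c=cam('wrist');cv2.imwrite('pics/w4.png',c['color']);np.save('w4.npy',c['view'])
for nm,lo,hi in (('g',(40,90,40),(85,255,255)),('b',(100,100,40),(130,255,255))):
    for ce,st in blobs(c,lo,hi,150)[0]: print(nm,ce,st,plane(c,[ce],.013).round(4))
go(.42,-.29,.1,1.71)"
```

```text
g [420.2 170.6] [ 409  145   24   52 1178] [[ 0.5044 -0.2352  0.013 ]]
b [313.5 222.4] [ 302  198   24   50 1185] [[ 0.4188 -0.2943  0.013 ]]
go xyz [ -2.3  -1.2 150.2] twist 0.004 | now [ 0.4211 -0.2877  0.2502] head 1.714 q [-0.69  0.27  1.74  0.    1.13 -0.83] t 8.53
```

View pics/w4.png

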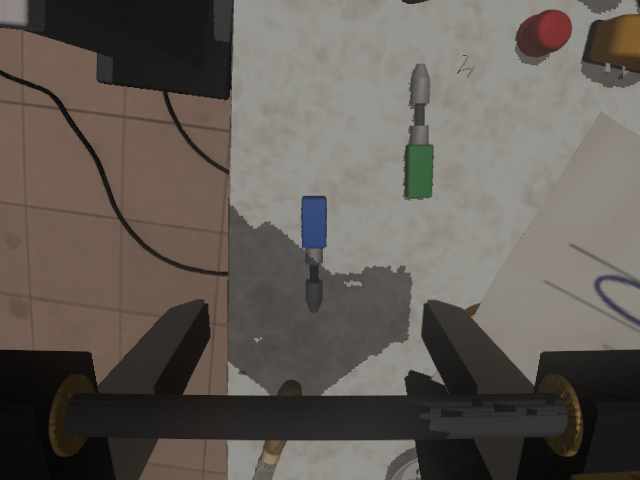

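Blue pin: flag centre (313.5,222), tip (314,312), almost along tool x; green: flag (420,171), tip (420.5,64). Gripper is well aligned.

```bash
python3 -c "
from h import *
c=cam('wrist')
for nm,ce,tip in (('b',(313.5,222.4),(314,312)),('g',(420.2,170.6),(420.5,64))):
    f=plane(c,[ce],.014)[0];t=plane(c,[tip],.008)[0];d=(t-f)[:2];L=np.hypot(*d);h=np.arctan2(d[1],d[0]);u=d/L
    g=f[:2]+u*.007   # x=-16
    print(nm,'len',L.round(4),'(89)','head',h.round(3),'grasp',g.round(4)); hh=h+np.pi
    go(g[0],g[1],.08,hh); go(g[0],g[1],.025,hh)
"
```

```text
b len 0.0906 (89) head -1.425 grasp [ 0.4209 -0.3017]
go xyz [-13.7  -2.6 171.2] twist -0.002 | now [ 0.4215 -0.2877  0.2512] head 1.715 q [-0.69  0.27  1.74  0.    1.13 -0.83] t 8.57
go xyz [-13.7  -2.6 226.2] twist -0.002 | now [ 0.4215 -0.2877  0.2512] head 1.715 q [-0.69  0.27  1.74  0.    1.13 -0.83] t 8.57
g len 0.0883 (89) head 1.754 grasp [ 0.5044 -0.2286]
go xyz [ 46.6  90.5 171.2] twist 3.102 | now [ 0.4215 -0.2877  0.2512] head 1.715 q [-0.69  0.27  1.74  0.    1.13 -0.83] t 8.57
go xyz [ 46.6  90.4 226.2] twist 3.102 | now [ 0.4215 -0.2877  0.2512] head 1.715 q [-0.69  0.27  1.74  0.    1.13 -0.83] t 8.57
```

Call:
arm_command:
  deltas:
    - {"xyz": [-8,-2,60],"twist": 0,"grip": 60}
    - {"xyz": [-13.5,-2.5,120],"twist": 0,"grip": 60}
    - {"xyz": [-13.5,-2.5,175],"twist": 0,"grip": 60}
    - {"xyz": [-13.5,-2.5,205],"twist": 0,"grip": 60}
    - {"xyz": [-13.5,-2.5,225],"twist": 0,"grip": 60}
    - {"xyz": [-13.5,-2.5,225],"twist": 0,"grip": 60}

```text
time: 9.32
tool_pos: [0.4211, -0.3013, 0.0257]
eef_rot: [0.654, 0.756, 0.0, -0.0]
force: [0.2, 0.8, 0.6]
opening: 0.646
grasp_force: 0.0
```

Call:
arm_command:
  deltas:
    - {"xyz": [0,0,0],"twist": 0,"grip": 10}
    - {"xyz": [0,0,0],"twist": 0,"grip": 10}
    - {"xyz": [0,0,0],"twist": 0,"grip": 10}
    - {"xyz": [0,0,0],"twist": 0,"grip": 10}
    - {"xyz": [0,0,0],"twist": 0,"grip": 10}
    - {"xyz": [0,0,0],"twist": 0,"grip": 10}
  newtons: 35

```text
time: 10.07
tool_pos: [0.4208, -0.3019, 0.0259]
eef_rot: [0.655, 0.756, -0.0, 0.0]
force: [-1.1, 1.6, 5.4]
opening: 0.236
grasp_force: 35.0
```

```bash
python3 -c "
from h import *
s=robot.sense();print(s['opening']*93,s['grasp_force'],s['force'])
go(.42,.05,.33,2.6)"
```

```text
21.902158193210585 34.97727334499359 [-1.0666579   1.57590718  5.36434182]
go xyz [ 348.4   49.4 -304.2] twist -0.886 | now [ 0.4208 -0.3019  0.0259] head 1.714 q [-0.71  0.62  1.87 -0.    0.65 -0.86] t 10.07
```

Call:
arm_command:
  deltas:
    - {"xyz": [0,0,-60],"twist": 0,"grip": 10}
    - {"xyz": [0,0,-120],"twist": -0.1,"grip": 10}
    - {"xyz": [10,2,-180],"twist": -0.22,"grip": 10}
    - {"xyz": [40,6,-230],"twist": -0.34,"grip": 10}
    - {"xyz": [80,12,-270],"twist": -0.46,"grip": 10}
    - {"xyz": [125,18,-300],"twist": -0.58,"grip": 10}
    - {"xyz": [180,26,-310],"twist": -0.7,"grip": 10}
    - {"xyz": [240,34,-310],"twist": -0.85,"grip": 10}

```text
time: 11.08
tool_pos: [0.42, -0.058, 0.3363]
eef_rot: [0.283, 0.959, 0.0, 0.001]
force: [1.1, -0.5, -1.4]
opening: 0.231
grasp_force: 35.0
```

```bash
cat >> h.py <<'E'
RO=np.array([.4422,.2957]);RY=.42;RX=np.array([np.cos(RY),np.sin(RY)]);RYv=np.array([-RX[1],RX[0]])
def rk(x,y): return RO+RX*x+RYv*y
E
python3 -c "
from h import *
s=robot.sense();print(s['opening']*93,s['grasp_force'],s['force'])
p=rk(-.12,.066);print(p);go(p[0],p[1],.33,RY+np.pi)"
```

```text
21.510357065598804 34.97433006763458 [ 1.14897503 -0.47440153 -1.3642789 ]
[0.30571714 0.30703262]
go xyz [294.3 244.4   6. ] twist -0.994 | now [ 0.42   -0.058   0.3363] head 2.567 q [-0.25  0.02  1.82  0.    1.3  -1.24] t 11.07
```

Call:
arm_command:
  deltas:
    - {"xyz": [37,30,0],"twist": -0.13,"grip": 10}
    - {"xyz": [74,61,0],"twist": -0.26,"grip": 10}
    - {"xyz": [110,92,0],"twist": -0.39,"grip": 10}
    - {"xyz": [147,122,0],"twist": -0.52,"grip": 10}
    - {"xyz": [184,153,0],"twist": -0.65,"grip": 10}
    - {"xyz": [221,183,5],"twist": -0.78,"grip": 10}
    - {"xyz": [258,214,5],"twist": -0.91,"grip": 10}
    - {"xyz": [294,244,5],"twist": -1.0,"grip": 10}

```text
time: 12.08
tool_pos: [0.3062, 0.3069, 0.3304]
eef_rot: [-0.211, 0.977, -0.0, -0.0]
force: [1.2, 0.1, -1.1]
opening: 0.232
grasp_force: 35.0
```

```bash
python3 -c "
from h import *
p=rk(-.11,.066);print(p);go(p[0],p[1],.08,RY+np.pi)"
```

```text
[0.31484803 0.31111022]
go xyz [ -9.7   0.3 250.4] twist 0.006 | now [0.3062 0.3069 0.3304] head -2.716 q [ 0.68  0.04  1.81 -0.    1.29 -1.32] t 12.07
```

Call:
arm_command:
  deltas:
    - {"xyz": [-9.5,0,60],"twist": 0,"grip": 10}
    - {"xyz": [-9.5,0,120],"twist": 0,"grip": 10}
    - {"xyz": [-9.5,0,180],"twist": 0,"grip": 10}
    - {"xyz": [-9.5,0,235],"twist": 0.006,"grip": 10}
    - {"xyz": [-9.5,0,250],"twist": 0.006,"grip": 10}
    - {"xyz": [-9.5,0,250],"twist": 0.006,"grip": 10}

```text
time: 12.82
tool_pos: [0.316, 0.3095, 0.0809]
eef_rot: [-0.207, 0.978, -0.0, -0.0]
force: [0.2, -0.2, -0.1]
opening: 0.234
grasp_force: 35.0
```

```bash
python3 -c "
from h import *
c=cam('wrist');cv2.imwrite('pics/w5.png',c['color']);np.save('w5.npy',c['view'])
p=rk(-.11,.066);go(p[0],p[1],.08,RY+np.pi)
E=[np.r_[rk(0,y),.062] for y in(-.066,0,.066)]
print('eyelets px',proj(c,E).round(1)); s=robot.sense()
M=R.from_quat(s['eef_rot']).as_matrix();T=s['tool_pos']
print('tip,shoulder px',proj(c,[T+M@[-.082,0,.018],T+M@[-.016,0,.018]]).round(1))"
```

```text
go xyz [1.  1.7 1.9] twist -0.004 | now [0.3165 0.3099 0.0819] head -2.725 q [ 0.67  0.42  2.05  0.    0.68 -1.32] t 12.88
eyelets px [[ 63.2 515.6]
 [189.5 520.2]
 [320.9 521.4]]
tip,shoulder px [[316.6 483. ]
 [316.6 360.9]]
```

View pics/w5.png

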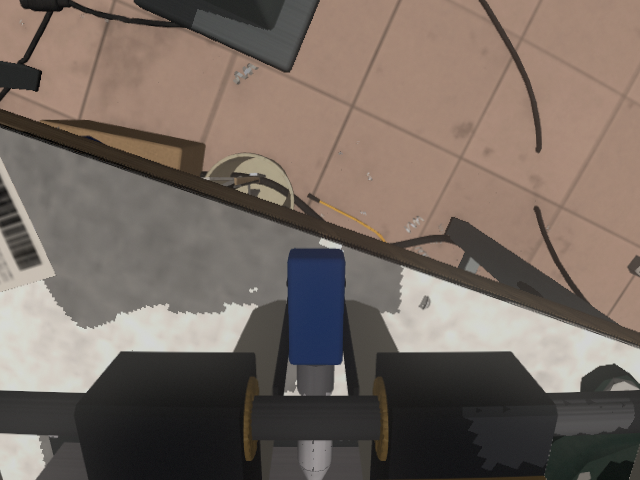

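Pin sits straight in the jaws (shoulder at (315,364), tip about (314,478) vs predicted (317,483)). Nudge and start the insertion, watching force.

Call:
arm_command:
  deltas:
    - {"xyz": [0,2.2,1.7],"twist": 0,"grip": 10}
    - {"xyz": [-12,2.2,1.7],"twist": 0,"grip": 10}
    - {"xyz": [-24,2.2,1.7],"twist": 0,"grip": 10}
    - {"xyz": [-32,2.2,1.7],"twist": 0,"grip": 10}
    - {"xyz": [-40,2.2,1.7],"twist": 0,"grip": 10}
    - {"xyz": [-47,2.2,1.7],"twist": 0,"grip": 10}
    - {"xyz": [-47,2.2,1.7],"twist": 0,"grip": 10}

```text
time: 13.75
tool_pos: [0.3583, 0.3305, 0.0789]
eef_rot: [-0.206, 0.978, 0.0, 0.0]
force: [-0.0, 0.2, -0.8]
opening: 0.232
grasp_force: 35.0
```

```bash
python3 -c "
from h import *
s=robot.sense();print(s['force'],s['moment'],s['opening']*93)
p=rk(-.016,.066);go(p[0],p[1],.08,RY+np.pi)
c=cam('side');I=cv2.resize(c['color'][150:250,200:320],None,fx=6,fy=6,interpolation=2);cv2.imwrite('pics/s1.png',I)"
```

```text
[-0.00927703  0.16055884 -0.83955186] [ 0.10269058 -0.07772945  0.00469253] 21.614341788924143
go xyz [-46.4   0.2  -1.1] twist -0.004 | now [0.3583 0.3305 0.0789] head -2.726 q [ 0.65  0.48  1.94  0.    0.72 -1.34] t 13.75
```

View pics/s1.png

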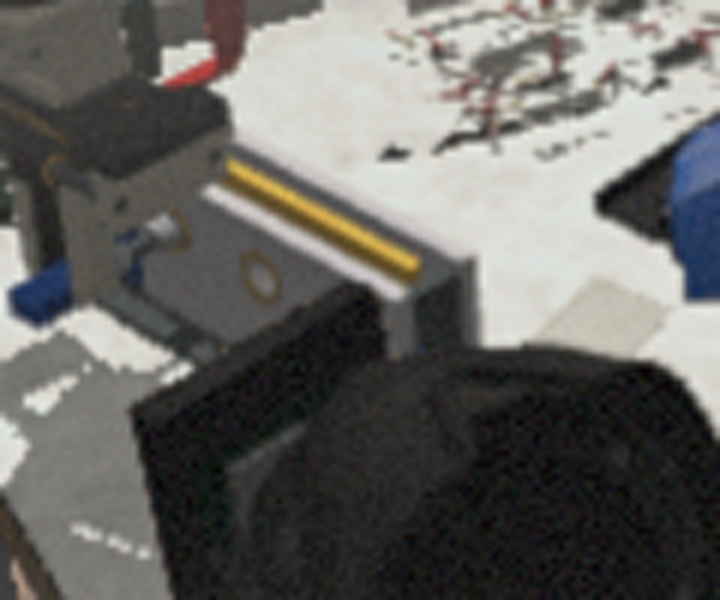

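The side view shows the shaft entering eyelet 2 (crop (160,230)), keeper raised, no contact force. Push home.

Call:
arm_command:
  deltas:
    - {"xyz": [-10,0,-0.5],"twist": 0,"grip": 10}
    - {"xyz": [-20,0,-0.5],"twist": 0,"grip": 10}
    - {"xyz": [-30,0,-0.5],"twist": 0,"grip": 10}
    - {"xyz": [-38,0,-0.5],"twist": 0,"grip": 10}
    - {"xyz": [-43,0,-0.5],"twist": 0,"grip": 10}
    - {"xyz": [-46,0,-0.5],"twist": 0,"grip": 10}
    - {"xyz": [-46,0,-0.5],"twist": 0,"grip": 10}

```text
time: 14.68
tool_pos: [0.4, 0.349, 0.0794]
eef_rot: [-0.207, 0.978, -0.0, -0.0]
force: [-0.5, -0.2, -1.5]
opening: 0.233
grasp_force: 35.0
```

```bash
python3 -c "
from h import *
s=robot.sense();print(s['force'],s['moment'],s['opening']*93)
p=rk(-.016,.066);go(p[0],p[1],.08,RY+np.pi)"
```

```text
[-0.48893178 -0.23565213 -1.50365364] [ 0.02491371 -0.09533268  0.0084494 ] 21.655919868954662
go xyz [-0.8  0.1 -0.6] twist -0.004 | now [0.4    0.349  0.0794] head -2.725 q [ 0.63  0.54  1.82  0.    0.78 -1.36] t 14.68
```

Call:
arm_command:
  deltas:
    - {"xyz": [-2,0,0],"twist": 0,"grip": 10}
    - {"xyz": [-4,0,0],"twist": 0,"grip": 10}
    - {"xyz": [-5,0,0],"twist": 0,"grip": 10}
    - {"xyz": [-5,0,0],"twist": 0,"grip": 10}

```text
time: 15.18
tool_pos: [0.4024, 0.35, 0.0791]
eef_rot: [-0.207, 0.978, -0.001, -0.003]
force: [-10.6, -4.4, 6.9]
opening: 0.23
grasp_force: 35.0
```

```bash
python3 -c "
from h import *
s=robot.sense();print(s['force'],s['moment'],s['opening']*93)
p=rk(-.016,.066);go(p[0],p[1],.08,RY+np.pi)"
```

```text
[-10.6379088   -4.44689246   6.9033115 ] [-0.65844427  1.75889729  0.05592578] 21.428505140311593
go xyz [ 1.9  0.2 -0.9] twist -0.004 | now [0.4024 0.35   0.0791] head -2.725 q [ 0.63  0.55  1.81  0.    0.79 -1.36] t 15.18
```

Call:
arm_command:
  deltas:
    - {"xyz": [2.5,0,0],"twist": 0,"grip": 10}
    - {"xyz": [2.5,0,0],"twist": 0,"grip": 40}
    - {"xyz": [2.5,0,0],"twist": 0,"grip": 40}
    - {"xyz": [2.5,0,0],"twist": 0,"grip": 40}
    - {"xyz": [2.5,0,-25],"twist": 0,"grip": 40}
    - {"xyz": [2.5,0,-75],"twist": 0,"grip": 40}
    - {"xyz": [2.5,0,-135],"twist": 0,"grip": 60}
    - {"xyz": [2.5,0,-195],"twist": 0,"grip": 80}

```text
time: 16.18
tool_pos: [0.4021, 0.3499, 0.2765]
eef_rot: [-0.207, 0.978, 0.0, 0.0]
force: [-0.1, 0.9, 0.1]
opening: 0.595
grasp_force: 0.0
```

```bash
python3 -c "
from h import *
c=cam('top')
for nm,lo,hi in (('b',(100,110,50),(130,255,255)),):
    for ce,st in blobs(c,lo,hi,10,(150,250,280,325))[0]: print(nm,ce,st,plane(c,[ce],.07).round(4))
print('exp flag ctr',rk(-.023,.066), proj(c,[np.r_[rk(-.023,.066),.07]]))
for ce,st in blobs(c,(40,90,40),(85,255,255),50,(390,230,520,320))[0]: print('g',ce,st,plane(c,[ce],.013).round(4))
go(.42,-.05,.34,2.6);go(.49,-.24,.25,-1.387)"
```

```text
b [199.3 293.5] [194 286  11  17  64] [[0.3969 0.3415 0.07  ]]
exp flag ctr [0.39428676 0.34658538] [[197.28040003 294.57130943]]
g [427.4 250.2] [419 246  18  10 119] [[ 0.5025 -0.2355  0.013 ]]
go xyz [ 147.2 -373.4  -58. ] twist 0.958 | now [0.4041 0.3514 0.2844] head -2.725 q [ 0.63  0.28  1.64 -0.    1.21 -1.36] t 16.23
go xyz [ 160.9 -575.7   31.4] twist -1.338 | now [0.4041 0.3514 0.2844] head -2.725 q [ 0.63  0.28  1.64 -0.    1.21 -1.36] t 16.23
```

Call:
arm_command:
  deltas:
    - {"xyz": [10,-40,-40],"twist": 0.18,"grip": 80}
    - {"xyz": [30,-90,-58],"twist": 0.36,"grip": 80}
    - {"xyz": [55,-140,-58],"twist": 0.54,"grip": 80}
    - {"xyz": [75,-190,-58],"twist": 0.72,"grip": 80}
    - {"xyz": [95,-240,-58],"twist": 0.9,"grip": 80}
    - {"xyz": [115,-290,-58],"twist": 1.08,"grip": 80}
    - {"xyz": [132,-335,-58],"twist": 1.26,"grip": 80}
    - {"xyz": [147,-373,-58],"twist": 1.44,"grip": 80}

```text
time: 17.23
tool_pos: [0.4185, -0.0524, 0.3324]
eef_rot: [0.493, 0.87, 0.0, 0.0]
force: [0.4, 0.7, -1.0]
opening: 0.859
grasp_force: 0.0
```

```bash
python3 -c "
from h import *
go(.49,-.24,.3,-.0)"
```

```text
go xyz [-197.7  -35.2   32.5] twist 2.111 | now [ 0.4185 -0.0524  0.3324] head 2.111 q [-0.23  0.02  1.83 -0.    1.3  -0.78] t 17.23
```

Total twist needed is +3.5 from here; do it in calls below 1.5 rad each.

Call:
arm_command:
  deltas:
    - {"xyz": [-30,-5,0],"twist": 0.18,"grip": 80}
    - {"xyz": [-60,-10,0],"twist": 0.36,"grip": 80}
    - {"xyz": [-95,-16,0],"twist": 0.54,"grip": 80}
    - {"xyz": [-130,-22,0],"twist": 0.72,"grip": 80}
    - {"xyz": [-165,-28,10],"twist": 0.9,"grip": 80}
    - {"xyz": [-198,-35,20],"twist": 1.08,"grip": 80}
    - {"xyz": [-198,-35,30],"twist": 1.26,"grip": 80}
    - {"xyz": [-198,-35,30],"twist": 1.44,"grip": 80}

```text
time: 18.23
tool_pos: [0.4915, -0.2382, 0.3011]
eef_rot: [0.944, 0.329, -0.001, -0.001]
force: [0.2, -0.2, 0.1]
opening: 0.858
grasp_force: 0.0
```

Call:
arm_command:
  deltas:
    - {"xyz": [0,0,0],"twist": 0.18,"grip": 80}
    - {"xyz": [0,0,0],"twist": 0.36,"grip": 80}
    - {"xyz": [0,0,0],"twist": 0.54,"grip": 80}
    - {"xyz": [0,0,0],"twist": 0.72,"grip": 80}
    - {"xyz": [0,0,0],"twist": 0.9,"grip": 80}
    - {"xyz": [0,0,0],"twist": 1.08,"grip": 80}
    - {"xyz": [0,0,0],"twist": 1.26,"grip": 80}
    - {"xyz": [0,0,0],"twist": 1.44,"grip": 80}

```text
time: 19.23
tool_pos: [0.4917, -0.2379, 0.3022]
eef_rot: [0.927, -0.375, 0.0, 0.0]
force: [0.0, -0.7, 0.8]
opening: 0.86
grasp_force: 0.0
```

```bash
python3 -c "
from h import *
go(.5,-.245,.25,-1.387)"
```

```text
go xyz [10.9 -0.7 52.2] twist 0.619 | now [ 0.4917 -0.2379  0.3022] head -0.768 q [-0.54  0.29  1.58 -0.    1.27  1.8 ] t 19.23
```

Call:
arm_command:
  deltas:
    - {"xyz": [5,0,15],"twist": 0.16,"grip": 60}
    - {"xyz": [11,-1,30],"twist": 0.32,"grip": 60}
    - {"xyz": [11,-1,45],"twist": 0.48,"grip": 60}
    - {"xyz": [11,-1,52],"twist": 0.62,"grip": 60}
    - {"xyz": [11,-1,52],"twist": 0.62,"grip": 60}
    - {"xyz": [11,-1,52],"twist": 0.62,"grip": 60}

```text
time: 19.98
tool_pos: [0.5005, -0.2448, 0.2507]
eef_rot: [0.772, -0.636, 0.0, -0.0]
force: [-0.5, 0.3, 0.4]
opening: 0.643
grasp_force: 0.0
```

```bash
python3 -c "
from h import *
c=cam('wrist');cv2.imwrite('pics/w6.png',c['color'])
bl,m=blobs(c,(40,90,40),(85,255,255),300)
for ce,st in bl:
    print(ce,st); f=plane(c,[ce],.014)[0]; print('flag',f)
    r=cv2.minAreaRect(np.argwhere(m>0)[:,::-1].astype(np.float32)); b=plane(c,cv2.boxPoints(r),.014); 
    e=[b[1]-b[0],b[2]-b[1]]; print([ (np.hypot(*v[:2]).round(4),np.arctan2(v[1],v[0]).round(3)) for v in e])
    h=1.754; g=f[:2]+.007*np.array([np.cos(h),np.sin(h)]); go(g[0],g[1],.025,h-np.pi)
"
```

```text
[309.9 224.2] [ 299  201   23   48 1086]
flag [ 0.50400325 -0.23585724  0.014     ]
[(np.float64(0.228), np.float64(-2.082)), (np.float64(0.041), np.float64(2.631))]
go xyz [-15.3  -5.1 225.8] twist 0.008 | now [ 0.5005 -0.2449  0.2508] head -1.38 q [-0.54  0.35  1.62 -0.    1.17  2.41] t 20.02
```

View pics/w6.png

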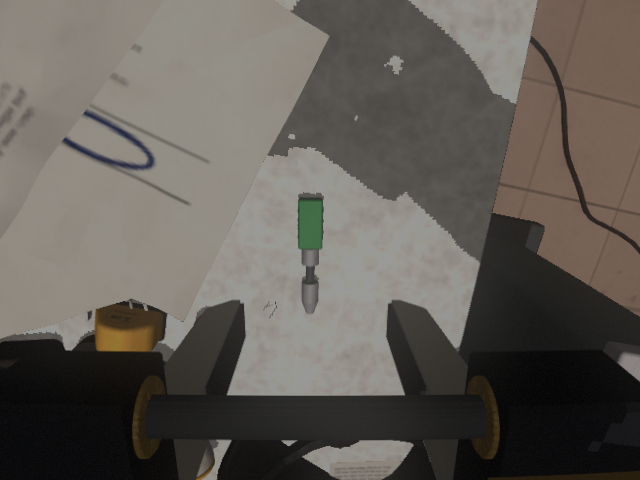

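```bash
python3 -c "
from h import *
w=cam('wrist');t=cam('top')
def tri(a,b):
    o1,d1=ray(w,[a]);o2,d2=ray(t,[b]);d1=d1[0];d2=d2[0]
    k=np.linalg.lstsq(np.c_[d1,-d2],o2-o1,rcond=None)[0];p=o1+k[0]*d1;q=o2+k[1]*d2;return ((p+q)/2).round(3),np.linalg.norm(p-q).round(4)
print(tri((330,38),(489,234.5)),tri((182,320),(408.7,211)))"
```

```text
(array([ 0.517, -0.371,  0.125]), np.float64(0.0025)) (array([ 0.581, -0.177,  0.123]), np.float64(0.0014))
```

Important: a sheet/box top at z≈0.124 overhangs near green's flag – its edge is only 57 mm from the grasp point, while the gripper body reaches ~100 mm. Plan: grip the shaft front with the TCP offset away from the box, drag the pin clear, then regrasp the flag. Check the helmet strap height first.

```bash
python3 -c "
from h import *
w=cam('wrist');w6=w['view'].copy();w['view']=np.load('w2.npy');t=cam('top')
def tri(a,b):
    o1,d1=ray(w,[a]);o2,d2=ray(t,[b]);d1=d1[0];d2=d2[0]
    k=np.linalg.lstsq(np.c_[d1,-d2],o2-o1,rcond=None)[0];p=o1+k[0]*d1;q=o2+k[1]*d2;return ((p+q)/2).round(3),np.linalg.norm(p-q).round(4)
print('strap',tri((413,70),(395.6,260.7)),tri((388,99),(390,267.5)))
h=1.754;u=np.array([np.cos(h),np.sin(h)]);f=np.array([.504,-.2365])-.001*u
a=np.array([np.cos(h-np.pi/2),np.sin(h-np.pi/2)])
print('axis jaw',a)
for x in (40,44):
    p=f+u*(x+23)/1000; q=p-.033*a; print(x,p,q)
    for pt in ([.517,-.371],[.581,-.177]): pass
    n=np.array([.949,-.314]); print('support', max((np.array([q+s*.094*a+r*.037*u for s in(-1,1) for r in(-1,1)])-[.517,-.371])@n))
    go(q[0],q[1],.025,h-np.pi)"
```

```text
strap (array([ 0.436, -0.124,  0.291]), np.float64(0.0054)) (array([ 0.465, -0.139,  0.008]), np.float64(0.0087))
axis jaw [0.98326509 0.18218056]
40 [ 0.49270481 -0.17553756] [ 0.46025706 -0.18154952]
support -0.013180118387396201
go xyz [-69.8  27.6 225.7] twist 0.006 | now [ 0.5004 -0.2448  0.2507] head -1.381 q [-0.54  0.35  1.62 -0.    1.17  2.41] t 20.23
44 [ 0.49197608 -0.1716045 ] [ 0.45952833 -0.17761646]
support -0.015106656760848226
go xyz [-73.8  27.6 225.7] twist 0.006 | now [ 0.5004 -0.2448  0.2507] head -1.381 q [-0.54  0.35  1.62 -0.    1.17  2.41] t 20.23
```

```bash
python3 -c "
from h import *
w=cam('wrist');t=cam('top')
I=w['color'];g=cv2.cvtColor(I,cv2.COLOR_BGR2GRAY)
for z in(.0,.1,.2):print(z,'w6',plane(w,[(340,442),(240,443),(405,445)],z)[:,:2].round(3).tolist(),'top',plane(t,[(396,261),(391,270),(388,300)],z)[:,:2].round(3).tolist())
w['view']=np.load('w2.npy')
for z in(.0,.1,.2):print(z,'w2',plane(w,[(413,70),(390,100),(320,120),(275,148)],z)[:,:2].round(3).tolist())"
```

```text
0.0 w6 [[0.425, 0.005], [0.534, 0.027], [0.353, -0.004]] top [[0.478, -0.154], [0.455, -0.14], [0.378, -0.13]]
0.1 w6 [[0.448, -0.078], [0.529, -0.061], [0.394, -0.085]] top [[0.463, -0.144], [0.441, -0.131], [0.369, -0.121]]
0.2 w6 [[0.471, -0.161], [0.525, -0.15], [0.435, -0.166]] top [[0.447, -0.133], [0.427, -0.121], [0.36, -0.112]]
0.0 w2 [[0.508, -0.124], [0.472, -0.142], [0.393, -0.127], [0.333, -0.131]]
0.1 w2 [[0.484, -0.125], [0.455, -0.139], [0.391, -0.127], [0.344, -0.13]]
0.2 w2 [[0.46, -0.125], [0.438, -0.136], [0.39, -0.127], [0.354, -0.129]]
```

Call:
arm_command:
  deltas:
    - {"xyz": [-35,15,20],"twist": 0.006,"grip": 93}
    - {"xyz": [-65,27.5,40],"twist": 0.006,"grip": 93}
    - {"xyz": [-65,27.5,40],"twist": 0.006,"grip": 93}
    - {"xyz": [-65,27.5,95],"twist": 0.006,"grip": 93}
    - {"xyz": [-65,27.5,150],"twist": 0.006,"grip": 93}
    - {"xyz": [-65,27.5,200],"twist": 0.006,"grip": 93}
    - {"xyz": [-65,27.5,225],"twist": 0.006,"grip": 93}
    - {"xyz": [-65,27.5,225],"twist": 0.006,"grip": 93}

```text
time: 21.32
tool_pos: [0.4619, -0.1869, 0.0246]
eef_rot: [0.769, -0.64, -0.0, 0.0]
force: [1.0, -0.5, 0.5]
opening: 1.002
grasp_force: 0.0
```

```bash
python3 -c "
from h import *
s=robot.sense();print(s['force'],s['opening'])
c=cam('wrist');cv2.imwrite('pics/w7.png',c['color'])
for ce,st in blobs(c,(40,90,40),(85,255,255),300)[0]: print(ce,st,plane(c,[ce],.014))
go(.46,-.1855,.025)"
```

```text
[ 1.03643787 -0.49199374  0.45973295] 1.0019034615063647
[226.5 189.4] [ 192  128   70  126 7855] [[ 0.50366787 -0.23712815  0.014     ]]
go xyz [-1.7  1.7  0.4] twist 0 | now [ 0.462  -0.1869  0.0254] head -1.388 q [-0.48  0.6   1.92 -0.    0.62  2.48] t 21.38
```

View pics/w7.png

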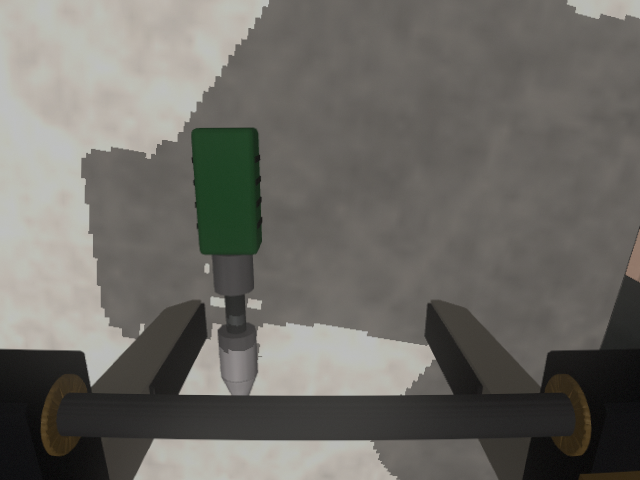

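Left finger is beyond the shaft (shaft at col 237, finger tip at 200), no contact yet. Close, pulling the pin to the right.

Call:
arm_command:
  deltas:
    - {"xyz": [0,0,0],"twist": 0,"grip": 60}
    - {"xyz": [0,0,0],"twist": 0,"grip": 40}
    - {"xyz": [0,0,0],"twist": 0,"grip": 30}
    - {"xyz": [0,0,0],"twist": 0,"grip": 5}
    - {"xyz": [0,0,0],"twist": 0,"grip": 5}
    - {"xyz": [0,0,0],"twist": 0,"grip": 5}
    - {"xyz": [0,0,0],"twist": 0,"grip": 5}
    - {"xyz": [0,0,0],"twist": 0,"grip": 5}
  newtons: 15

```text
time: 22.38
tool_pos: [0.4611, -0.186, 0.0254]
eef_rot: [0.769, -0.64, -0.0, 0.0]
force: [-0.0, 1.2, -0.3]
opening: 0.24
grasp_force: 14.0
```

```bash
python3 -c "
from h import *
s=robot.sense();print(s['force'],s['opening']*93,s['grasp_force'])
c=cam('wrist');cv2.imwrite('pics/w8.png',c['color'])
bl,m=blobs(c,(40,90,40),(85,255,255),300)
for ce,st in bl: print(ce,st,plane(c,[ce],.014))
r=cv2.minAreaRect(max(cv2.findContours(m,0,2)[0],key=cv2.contourArea)); print(r); b=plane(c,cv2.boxPoints(r),.014)
print([(np.hypot(*v[:2]).round(4),np.arctan2(v[1],v[0]).round(3)) for v in (b[1]-b[0],b[2]-b[1])])
go(.43,-.26,.025)"
```

```text
[-0.01306341  1.17525627 -0.27401972] 22.301666185809832 14.025073864997353
[209.  197.5] [ 147  133  124  131 7833] [[ 0.50889663 -0.2320252   0.014     ]]
((209.81272888183594, 198.2327880859375), (128.45260620117188, 65.50648498535156), 52.85331344604492)
[(np.float64(0.0241), np.float64(-2.363)), (np.float64(0.0452), np.float64(2.371))]
go xyz [67.1 44.   0.4] twist 0 | now [ 0.4611 -0.186   0.0254] head -1.388 q [-0.48  0.6   1.92  0.    0.62  2.48] t 22.43
```

Call:
arm_command:
  deltas:
    - {"xyz": [0,0,-4],"twist": 0,"grip": 5}
    - {"xyz": [15,10,-4],"twist": 0,"grip": 5}
    - {"xyz": [30,21,-4],"twist": 0,"grip": 5}
    - {"xyz": [45,32,-4],"twist": 0,"grip": 5}
    - {"xyz": [60,43,-4],"twist": 0,"grip": 5}
    - {"xyz": [66,48,-1],"twist": 0,"grip": 5}
    - {"xyz": [66,48,0],"twist": 0,"grip": 5}
    - {"xyz": [66,48,0],"twist": 0,"grip": 5}
  newtons: 25

```text
time: 23.42
tool_pos: [0.4261, -0.2595, 0.0254]
eef_rot: [0.769, -0.64, 0.0, -0.0]
force: [0.2, -0.4, 0.0]
opening: 0.22
grasp_force: 36.9
```

Call:
arm_command:
  deltas:
    - {"xyz": [0,0,0],"twist": 0,"grip": 60}
    - {"xyz": [0,0,0],"twist": 0,"grip": 80}
    - {"xyz": [0,0,0],"twist": 0,"grip": 80}
    - {"xyz": [0,0,-60],"twist": 0,"grip": 80}
    - {"xyz": [0,0,-120],"twist": 0,"grip": 80}
    - {"xyz": [0,0,-180],"twist": 0,"grip": 80}
    - {"xyz": [30,0,-225],"twist": 0,"grip": 60}
    - {"xyz": [30,0,-225],"twist": 0,"grip": 60}

```text
time: 24.42
tool_pos: [0.4326, -0.291, 0.2537]
eef_rot: [0.768, -0.64, 0.003, 0.0]
force: [-0.6, -0.5, -0.8]
opening: 0.692
grasp_force: 0.0
```

```bash
cat > pin.py <<'E'
from h import *
c=cam('wrist');cv2.imwrite('pics/w9.png',c['color'])
bl,m=blobs(c,(40,90,40),(85,255,255),300)
for ce,st in bl: print(ce,st,plane(c,[ce],.014))
r=cv2.minAreaRect(max(cv2.findContours(m,0,2)[0],key=cv2.contourArea)); print(r); b=plane(c,cv2.boxPoints(r),.014)
f=b.mean(0)[:2]
e=sorted([(np.hypot(*v[:2]).round(4),np.arctan2(v[1],v[0]).round(3)) for v in (b[1]-b[0],b[2]-b[1])]);print(e,'flag',f)
h=e[1][1]
if h<0.3: h+=np.pi
u=np.array([np.cos(h),np.sin(h)]);g=f+.007*u;a=np.array([u[1],-u[0]])
n=np.array([.949,-.314]); print('head',h,'grasp',g,'paper support', max((np.array([g+s*.094*a+q*.037*u for s in(-1,1) for q in(-1,1)])-[.517,-.371])@n))
go(g[0],g[1],.025,h-np.pi)
E
python3 pin.py
```

```text
[291.3 207.1] [ 268  182   48   51 1119] [[ 0.45639924 -0.29481715  0.014     ]]
((291.3494873046875, 207.38864135742188), (49.81220245361328, 22.749237060546875), 50.52754211425781)
[(np.float64(0.0205), np.float64(-2.282)), (np.float64(0.0447), np.float64(2.431))] flag [ 0.45615342 -0.29436495]
head 2.431 grasp [ 0.45084759 -0.28979897] paper support -0.018267583598704847
go xyz [  3.2 -18.6 226.3] twist -0.678 | now [ 0.4316 -0.2897  0.2513] head -1.389 q [-0.68  0.28  1.72  0.    1.14  2.28] t 24.48
```

Call:
arm_command:
  deltas:
    - {"xyz": [3,-10,20],"twist": -0.17,"grip": 60}
    - {"xyz": [3,-18.5,50],"twist": -0.34,"grip": 60}
    - {"xyz": [3,-18.5,80],"twist": -0.51,"grip": 60}
    - {"xyz": [3,-18.5,100],"twist": -0.68,"grip": 60}
    - {"xyz": [3,-18.5,100],"twist": -0.68,"grip": 60}
    - {"xyz": [3,-18.5,100],"twist": -0.68,"grip": 60}

```text
time: 25.22
tool_pos: [0.4501, -0.2885, 0.1506]
eef_rot: [0.937, -0.348, -0.0, -0.0]
force: [0.7, 0.6, 0.4]
opening: 0.643
grasp_force: 0.0
```

```bash
python3 pin.py
```

```text
[318.1 237.8] [ 301  201   32   65 1345] [[ 0.45296681 -0.29355268  0.014     ]]
((316.5, 233.0), (64.0, 31.0), 90.0)
[(np.float64(0.0203), np.float64(-2.283)), (np.float64(0.0442), np.float64(2.44))] flag [ 0.45582768 -0.29460415]
head 2.44 grasp [ 0.45048097 -0.2900861 ] paper support -0.019183111356766685
go xyz [  1.    0.9 126. ] twist -0.01 | now [ 0.4503 -0.2887  0.151 ] head -0.711 q [-0.66  0.44  1.77  0.    0.93  1.62] t 25.27
```

View pics/w9.png

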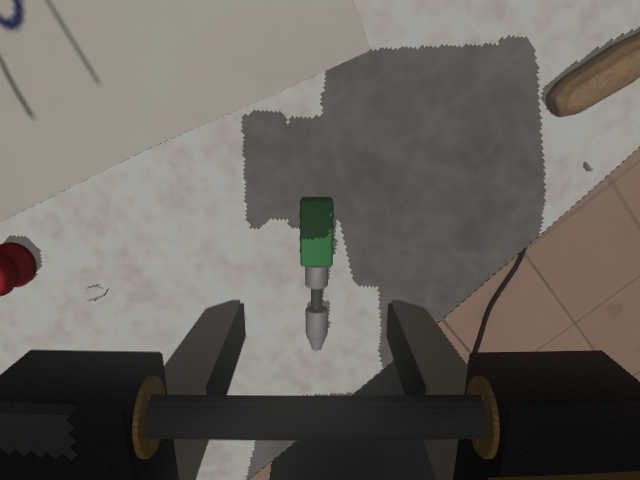

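Pin is aligned with the jaws (flag (316,233), tip (317,348)). Descend and grip.

Call:
arm_command:
  deltas:
    - {"xyz": [1,0.5,55],"twist": 0,"grip": 60}
    - {"xyz": [1,0.5,100],"twist": 0,"grip": 60}
    - {"xyz": [1,0.5,125],"twist": 0,"grip": 60}
    - {"xyz": [1,0.5,125],"twist": 0,"grip": 60}
    - {"xyz": [1,0.5,125],"twist": 0,"grip": 10}
    - {"xyz": [1,0.5,125],"twist": 0,"grip": 10}
    - {"xyz": [1,0.5,125],"twist": 0,"grip": 10}
    - {"xyz": [1,0.5,125],"twist": 0,"grip": 10}
  newtons: 35

```text
time: 26.28
tool_pos: [0.4507, -0.2899, 0.0258]
eef_rot: [0.938, -0.347, 0.0, 0.0]
force: [-0.6, 0.6, 0.1]
opening: 0.265
grasp_force: 0.0
```

Call:
arm_command:
  deltas:
    - {"xyz": [0,0,0],"twist": 0,"grip": 10}
    - {"xyz": [0,0,0],"twist": 0,"grip": 10}
    - {"xyz": [0,0,-50],"twist": 0,"grip": 10}
    - {"xyz": [0,0,-110],"twist": 0,"grip": 10}
    - {"xyz": [0,0,-170],"twist": -0.16,"grip": 10}
    - {"xyz": [0,0,-230],"twist": -0.34,"grip": 10}
    - {"xyz": [0,0,-285],"twist": -0.52,"grip": 10}
    - {"xyz": [0,0,-310],"twist": -0.7,"grip": 10}

```text
time: 27.28
tool_pos: [0.4509, -0.29, 0.3385]
eef_rot: [1.0, -0.001, 0.002, 0.001]
force: [0.9, 0.1, -2.2]
opening: 0.233
grasp_force: 35.0
```

```bash
python3 -c "
from h import *
s=robot.sense();print(s['opening']*93,s['grasp_force'],s['force'])
go(.42,-.05,.335,1.4)"
```

```text
21.64198570550628 34.99345600605011 [ 0.93761885  0.14762634 -2.17616345]
go xyz [ -31.4 -240.     2.8] twist -1.402 | now [ 0.4509 -0.29    0.3385] head -0.002 q [-0.66  0.24  1.56  0.    1.34  0.91] t 27.27
```

Call:
arm_command:
  deltas:
    - {"xyz": [-4,-30,0],"twist": -0.18,"grip": 10}
    - {"xyz": [-8,-60,0],"twist": -0.36,"grip": 10}
    - {"xyz": [-12,-90,0],"twist": -0.54,"grip": 10}
    - {"xyz": [-16,-120,0],"twist": -0.72,"grip": 10}
    - {"xyz": [-20,-150,0],"twist": -0.9,"grip": 10}
    - {"xyz": [-24,-180,0],"twist": -1.08,"grip": 10}
    - {"xyz": [-28,-210,0],"twist": -1.26,"grip": 10}
    - {"xyz": [-31,-240,0],"twist": -1.44,"grip": 10}

```text
time: 28.28
tool_pos: [0.4211, -0.0486, 0.3352]
eef_rot: [0.753, 0.658, -0.0, -0.0]
force: [0.0, 0.2, -1.6]
opening: 0.231
grasp_force: 35.0
```

```bash
python3 -c "
from h import *
p=rk(-.115,0);print(p);go(p[0],p[1],.335,2.85)"
```

```text
[0.33719477 0.24880755]
go xyz [ 283.6 -122.7    0.3] twist -1.412 | now [ 0.4211 -0.0486  0.3352] head 1.438 q [-0.22  0.02  1.82  0.    1.3  -0.09] t 28.27
```

Call:
arm_command:
  deltas:
    - {"xyz": [35,-15,0],"twist": -0.18,"grip": 10}
    - {"xyz": [70,-30,0],"twist": -0.36,"grip": 10}
    - {"xyz": [106,-46,0],"twist": -0.54,"grip": 10}
    - {"xyz": [142,-61,0],"twist": -0.72,"grip": 10}
    - {"xyz": [177,-77,0],"twist": -0.9,"grip": 10}
    - {"xyz": [213,-92,0],"twist": -1.08,"grip": 10}
    - {"xyz": [248,-107,0],"twist": -1.26,"grip": 10}
    - {"xyz": [284,-123,0],"twist": -1.44,"grip": 10}

```text
time: 29.28
tool_pos: [0.3384, 0.2499, 0.3353]
eef_rot: [0.132, 0.991, -0.0, -0.0]
force: [0.2, -0.3, -0.6]
opening: 0.233
grasp_force: 35.0
```

```bash
python3 -c "
from h import *
p=rk(-.108,0);print(p);go(p[0],p[1],.335,RY+np.pi)"
```

```text
[0.34358639 0.25166187]
go xyz [-4.5  3.1  0.3] twist -0.684 | now [0.3384 0.2499 0.3353] head 2.878 q [ 0.53  0.01  1.82 -0.    1.3  -0.78] t 29.27
```

```bash
python3 -c "
from h import *
t=cam('top')
for z in (.1,.15,.2,.225): print(z,plane(t,[(297.5,274),(301,272),(312,245)],z)[:,:2].round(3).tolist())
p=rk(-.098,0);go(p[0],p[1],.335,RY+np.pi)
print([ (p+RX*a-RYv*.094).round(3) for a in(-.037,.037)])"
```

```text
0.1 [[0.437, 0.095], [0.441, 0.086], [0.507, 0.059]]
0.15 [[0.43, 0.091], [0.434, 0.083], [0.498, 0.057]]
0.2 [[0.423, 0.088], [0.427, 0.08], [0.488, 0.055]]
0.225 [[0.419, 0.086], [0.424, 0.079], [0.483, 0.053]]
go xyz [-14.    6.8   0.2] twist -0.674 | now [0.3375 0.2527 0.3352] head 2.888 q [ 0.53  0.02  1.82  0.    1.3  -0.79] t 29.32
[array([0.357, 0.155]), array([0.425, 0.185])]
```

Call:
arm_command:
  deltas:
    - {"xyz": [-4,2,0],"twist": -0.18,"grip": 10}
    - {"xyz": [-8,4,20],"twist": -0.36,"grip": 10}
    - {"xyz": [-14,7,60],"twist": -0.54,"grip": 10}
    - {"xyz": [-14,7,110],"twist": -0.674,"grip": 10}
    - {"xyz": [-14,7,165],"twist": -0.674,"grip": 10}
    - {"xyz": [-14,7,220],"twist": -0.674,"grip": 10}
    - {"xyz": [-14,7,254],"twist": -0.674,"grip": 10}
    - {"xyz": [-14,7,254],"twist": -0.674,"grip": 10}

```text
time: 30.32
tool_pos: [0.3532, 0.251, 0.0798]
eef_rot: [-0.201, 0.98, -0.001, -0.002]
force: [0.1, 0.2, -0.6]
opening: 0.229
grasp_force: 35.0
```

```bash
python3 -c "
from h import *
s=robot.sense();print(s['force'])
c=cam('wrist');print(blobs(c,(40,90,30),(85,255,255),300)[0])
p=rk(-.016,0);go(p[0],p[1],.08,RY+np.pi)"
```

```text
[ 0.13721598  0.18945008 -0.59206153]
[(array([315.2, 313.6]), array([ 288,  261,   56,  106, 5690], dtype=int32))]
go xyz [-82.3   5.7   1.2] twist -0.016 | now [0.3542 0.2516 0.0814] head -2.738 q [ 0.51  0.41  2.07  0.    0.67 -1.46] t 30.38
```

Call:
arm_command:
  deltas:
    - {"xyz": [0,4,1],"twist": -0.016,"grip": 10}
    - {"xyz": [0,5,1],"twist": -0.016,"grip": 10}
    - {"xyz": [0,5,1],"twist": -0.016,"grip": 10}

```text
time: 30.75
tool_pos: [0.3527, 0.2567, 0.0812]
eef_rot: [-0.209, 0.978, 0.0, 0.001]
force: [-0.0, 0.4, -1.1]
opening: 0.235
grasp_force: 35.0
```

```bash
python3 -c "
from h import *
s=robot.sense();print(s['force'])
p=rk(-.016,0);go(p[0],p[1],.08,RY+np.pi)"
```

```text
[-0.02373784  0.39336538 -1.13855744]
go xyz [-81.6  -0.9   1.3] twist 0.0 | now [0.3527 0.2567 0.0812] head -2.721 q [ 0.52  0.41  2.06  0.    0.67 -1.47] t 30.75
```

Call:
arm_command:
  deltas:
    - {"xyz": [0,-0.7,1.3],"twist": 0,"grip": 10}
    - {"xyz": [-10,-0.7,1.3],"twist": 0,"grip": 10}
    - {"xyz": [-18,-0.7,1.3],"twist": 0,"grip": 10}
    - {"xyz": [-26,-0.7,1.3],"twist": 0,"grip": 10}
    - {"xyz": [-34,-0.7,1.3],"twist": 0,"grip": 10}
    - {"xyz": [-34,-0.7,1.3],"twist": 0,"grip": 10}

```text
time: 31.5
tool_pos: [0.3843, 0.2698, 0.0791]
eef_rot: [-0.209, 0.978, 0.0, 0.0]
force: [-0.8, -0.8, -0.4]
opening: 0.233
grasp_force: 35.0
```

```bash
python3 -c "
from h import *
s=robot.sense();print(s['force'],s['moment'])
p=rk(-.016,0);go(p[0],p[1],.08,RY+np.pi)
c=cam('side');cv2.imwrite('pics/s2.png',cv2.resize(c['color'][150:250,200:320],None,fx=6,fy=6,interpolation=2))"
```

```text
[-0.83978401 -0.8307649  -0.40193308] [ 0.08553225 -0.11741141  0.0269864 ]
go xyz [-47.5   0.   -0.9] twist 0.0 | now [0.3843 0.2698 0.0791] head -2.722 q [ 0.51  0.46  1.98  0.    0.7  -1.48] t 31.5
```

No contact force with the tip ~18 mm past the plate face; continue.

Call:
arm_command:
  deltas:
    - {"xyz": [-10,0,-0.3],"twist": 0,"grip": 10}
    - {"xyz": [-20,0,-0.3],"twist": 0,"grip": 10}
    - {"xyz": [-30,0,-0.3],"twist": 0,"grip": 10}
    - {"xyz": [-39,0,-0.3],"twist": 0,"grip": 10}
    - {"xyz": [-45,0,-0.3],"twist": 0,"grip": 10}
    - {"xyz": [-49,0,-0.3],"twist": 0,"grip": 10}
    - {"xyz": [-53,0,-0.3],"twist": 0,"grip": 10}
    - {"xyz": [-53,0,-0.3],"twist": 0,"grip": 10}

```text
time: 32.55
tool_pos: [0.4282, 0.2894, 0.0784]
eef_rot: [-0.209, 0.978, -0.001, -0.005]
force: [-16.6, -7.0, 9.4]
opening: 0.235
grasp_force: 35.0
```

```bash
python3 -c "
from h import *
s=robot.sense();print(s['force'],s['moment'])
p=rk(-.016,0);go(p[0],p[1],.08,RY+np.pi)"
```

```text
[-16.6181555   -7.0225594    9.40551957] [-1.22943333  2.88580273 -0.0846642 ]
go xyz [ 0.7  0.  -1.6] twist 0.0 | now [0.4282 0.2894 0.0784] head -2.721 q [ 0.5   0.53  1.85  0.    0.77 -1.49] t 32.55
```

Call:
arm_command:
  deltas:
    - {"xyz": [3.5,0,0],"twist": 0,"grip": 10}
    - {"xyz": [3.5,0,0],"twist": 0,"grip": 36}
    - {"xyz": [3.5,0,0],"twist": 0,"grip": 36}
    - {"xyz": [3.5,0,0],"twist": 0,"grip": 36}
    - {"xyz": [3.5,0,-25],"twist": 0,"grip": 36}
    - {"xyz": [3.5,0,-75],"twist": 0,"grip": 36}
    - {"xyz": [3.5,0,-135],"twist": 0,"grip": 60}
    - {"xyz": [3.5,0,-160],"twist": 0,"grip": 60}

```text
time: 33.55
tool_pos: [0.4299, 0.2903, 0.2429]
eef_rot: [-0.209, 0.978, 0.001, 0.002]
force: [0.1, 0.2, -0.2]
opening: 0.553
grasp_force: 0.0
```

```bash
python3 -c "
from h import *
c=cam('top')
for nm,lo,hi,y in (('b',(100,110,50),(130,255,255),.066),('g',(40,80,40),(85,255,255),0)):
    for ce,st in blobs(c,lo,hi,15,(150,250,280,325))[0]: print(nm,ce,st,plane(c,[ce],.07).round(4))
    print('exp',proj(c,[np.r_[rk(-.023,y),.07]]))
for nm,lo,hi in (('org',(7,150,90),(17,255,255)),('blue',(100,130,50),(130,255,255)),('green',(40,90,40),(85,255,255)),('yel',(18,120,90),(32,255,255))):
    for ce,st in blobs(c,lo,hi,25)[0]:
        p=plane(c,[ce],.008)[0]
        if .2<p[0]<.75 and p[1]<.2:print(nm,ce,st,p.round(3))
p=rk(.083,.112);go(p[0],p[1],.24,2.77)"
```

```text
exp [[197.28040003 294.57130943]]
exp [[221.27604647 283.39276428]]
blue [619.3 186.3] [602 180  33  16  37] [ 0.668 -0.786  0.008]
blue [615.7 200.1] [598 194  36  11  45] [ 0.628 -0.77   0.008]
blue [259.6 200.7] [252 198  18   7  45] [0.647 0.199 0.008]
green [356.5 202.4] [349 196  14  16 131] [ 0.636 -0.057  0.008]
yel [376.4 191.4] [371 182  12  20 195] [ 0.664 -0.11   0.008]
go xyz [-95.8 111.8   5.5] twist 0.792 | now [0.4304 0.2906 0.2448] head -2.721 q [ 0.5   0.29  1.73 -0.    1.12 -1.49] t 33.6
```

Call:
arm_command:
  deltas:
    - {"xyz": [-20,25,5],"twist": 0.17,"grip": 60}
    - {"xyz": [-40,50,5],"twist": 0.34,"grip": 60}
    - {"xyz": [-65,75,5],"twist": 0.51,"grip": 60}
    - {"xyz": [-96,112,5],"twist": 0.68,"grip": 60}
    - {"xyz": [-96,112,5],"twist": 0.79,"grip": 60}
    - {"xyz": [-96,112,5],"twist": 0.79,"grip": 60}

```text
time: 34.35
tool_pos: [0.4708, 0.4313, 0.2335]
eef_rot: [0.183, 0.983, -0.0, -0.0]
force: [-0.1, 0.0, 0.4]
opening: 0.646
grasp_force: 0.0
```

```bash
python3 -c "
from h import *
c=cam('wrist');cv2.imwrite('pics/w10.png',c['color']);t=cam('top')
a=t['color'][225:325,150:280];cv2.imwrite('pics/fin.png',cv2.resize(a,None,fx=6,fy=6,interpolation=2))
for nm,lo,hi,y in (('b',(100,110,50),(130,255,255),.066),('g',(40,80,40),(85,255,255),0)):
    for ce,st in blobs(t,lo,hi,15,(150,250,280,325))[0]: print(nm,ce,st,plane(t,[ce],.07).round(4))
    print('exp',proj(t,[np.r_[rk(-.023,y),.07]]))
p=rk(.083,.112);go(p[0],p[1],.134,2.77)"
```

```text
b [177.2 288. ] [175 284   5   8  24] [[0.4114 0.3982 0.07  ]]
b [197.5 295. ] [191 286  14  19 157] [[0.3932 0.346  0.07  ]]
exp [[197.28040003 294.57130943]]
g [221.8 284.3] [216 275  13  19 143] [[0.4189 0.285  0.07  ]]
exp [[221.27604647 283.39276428]]
go xyz [ -1.    1.5 100.1] twist 0.004 | now [0.4709 0.4308 0.2341] head 2.774 q [ 0.67  0.52  1.41 -0.    1.21 -0.54] t 34.45
```

View pics/fin.png

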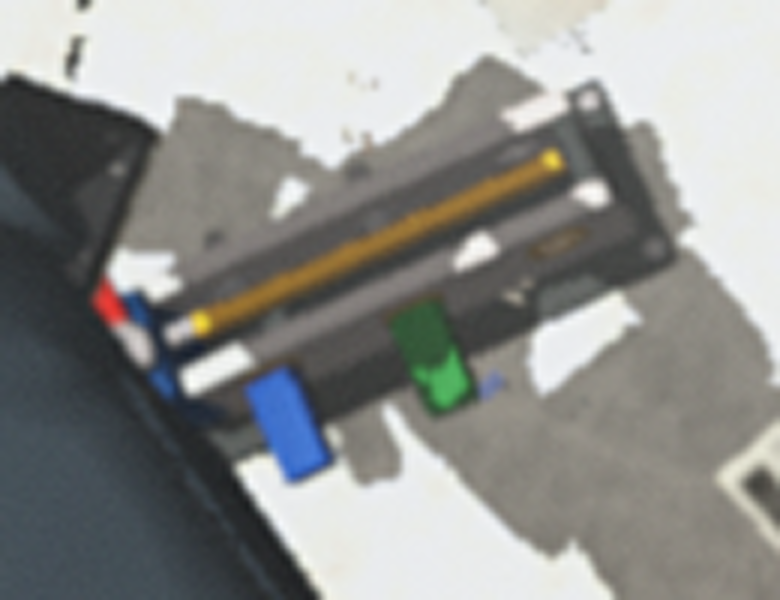

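Both flags are at their expected home pixels (crop (290,425), (432,355)). Now grip the knob and lock.

Call:
arm_command:
  deltas:
    - {"xyz": [-1,1.5,50],"twist": 0,"grip": 60}
    - {"xyz": [-1,1.5,99],"twist": 0,"grip": 60}
    - {"xyz": [-1,1.5,99],"twist": 0,"grip": 60}
    - {"xyz": [-1,1.5,99],"twist": 0,"grip": 10}
    - {"xyz": [-1,1.5,99],"twist": 0,"grip": 10}
    - {"xyz": [-1,1.5,99],"twist": 0,"grip": 10}
    - {"xyz": [-1,1.5,99],"twist": 0,"grip": 10}
    - {"xyz": [-1,1.5,99],"twist": 0,"grip": 10}
  newtons: 25

```text
time: 35.45
tool_pos: [0.4725, 0.4323, 0.1359]
eef_rot: [0.184, 0.983, 0.0, 0.0]
force: [0.8, -0.9, 3.4]
opening: 0.233
grasp_force: 25.0
```

```bash
python3 -c "
from h import *
s=robot.sense();print(s['opening']*93,s['grasp_force'],s['force'],s['tool_pos'])
M=R.from_quat(s['eef_rot']).as_matrix();piv=rk(.025,.112)
for th in [1.57,1.37,1.17,.97,.77,.57,.37,.17,0,-.05]:
    p=piv+.058*(np.sin(th)*RX-np.cos(th)*RYv); print(round(th,2),(M.T@np.r_[p-s['tool_pos'][:2],0]*1000).round(1))
"
```

```text
21.686001763160547 25.001052618026733 [ 0.77196509 -0.91870397  3.42311857] [0.47253579 0.43232836 0.13589224]
1.57 [-0.  -0.6 -0. ]
1.37 [-7.4 -9.5 -0. ]
1.17 [-12.8 -19.8  -0. ]
0.97 [-16.1 -30.9  -0. ]
0.77 [-17.1 -42.4  -0. ]
0.57 [-15.9 -53.9  -0. ]
0.37 [-12.3 -64.9  -0. ]
0.17 [ -6.6 -75.   -0. ]
0 [ -0.3 -82.6  -0. ]
-0.05 [  1.8 -84.6  -0. ]
```

Call:
arm_command:
  deltas:
    - {"xyz": [-7.5,-9.5,0],"twist": 0,"grip": 10}
    - {"xyz": [-13,-20,0],"twist": 0,"grip": 10}
    - {"xyz": [-16,-31,0],"twist": 0,"grip": 10}
    - {"xyz": [-17,-42.5,0],"twist": 0,"grip": 10}
    - {"xyz": [-16,-54,0],"twist": 0,"grip": 10}
    - {"xyz": [-12.5,-65,0],"twist": 0,"grip": 10}
    - {"xyz": [-6.5,-75,0],"twist": 0,"grip": 10}
    - {"xyz": [-0.5,-82.5,0],"twist": 0,"grip": 10}

```text
time: 36.45
tool_pos: [0.4449, 0.3555, 0.1363]
eef_rot: [0.184, 0.983, 0.002, 0.002]
force: [8.2, 3.9, -1.1]
opening: 0.232
grasp_force: 25.0
```

```bash
python3 -c "
from h import *
s=robot.sense();print(s['opening']*93,s['grasp_force'],s['force'])
p=rk(.025,.054);go(p[0],p[1],.136);d=s['tool_pos'][:2]-rk(.025,.112);print('angle',np.arctan2(d@RX,-d@RYv))"
```

```text
21.586259659948457 24.992228150367737 [ 8.21151342  3.9379128  -1.09524254]
go xyz [ 1.6 -0.9  0.3] twist 0 | now [0.4449 0.3555 0.1363] head 2.771 q [ 0.59  0.51  1.7  -0.    0.93 -0.61] t 36.45
angle 0.03074048503435608
```

Nearly closed; push a little past, then release and lift.

Call:
arm_command:
  deltas:
    - {"xyz": [2,-2,0],"twist": 0,"grip": 10}
    - {"xyz": [3,-3,0],"twist": 0,"grip": 10}
    - {"xyz": [3,-3,0],"twist": 0,"grip": 10}
    - {"xyz": [1,-1,0],"twist": 0,"grip": 50}
    - {"xyz": [1,-1,0],"twist": 0,"grip": 50}
    - {"xyz": [1,-1,0],"twist": 0,"grip": 50}
    - {"xyz": [1,-1,-60],"twist": 0,"grip": 50}
    - {"xyz": [1,-1,-120],"twist": 0,"grip": 50}

```text
time: 37.45
tool_pos: [0.4412, 0.3543, 0.2566]
eef_rot: [0.184, 0.983, -0.001, -0.001]
force: [0.4, 1.2, 0.8]
opening: 0.539
grasp_force: 0.0
```

```bash
python3 -c "
from h import *
p=rk(.025,.25);go(.42,.22,.36,2.1)"
```

```text
go xyz [ -28.6 -133.  -103.2] twist 0.672 | now [0.4412 0.3543 0.2566] head 2.772 q [ 0.59  0.36  1.59  0.    1.19 -0.61] t 37.45
```

Call:
arm_command:
  deltas:
    - {"xyz": [-5,-20,-50],"twist": 0.15,"grip": 50}
    - {"xyz": [-14,-66,-90],"twist": 0.3,"grip": 50}
    - {"xyz": [-28,-110,-103],"twist": 0.45,"grip": 50}
    - {"xyz": [-28,-133,-103],"twist": 0.6,"grip": 50}
    - {"xyz": [-28,-133,-103],"twist": 0.67,"grip": 50}
    - {"xyz": [-28,-133,-103],"twist": 0.67,"grip": 50}

```text
time: 38.2
tool_pos: [0.4196, 0.2202, 0.3585]
eef_rot: [0.497, 0.868, 0.0, -0.0]
force: [0.2, 0.4, -0.3]
opening: 0.539
grasp_force: 0.0
```

```bash
python3 -c "
from h import *
c=cam('wrist');cv2.imwrite('pics/w11.png',c['color'])
hsv=cv2.cvtColor(c['color'],cv2.COLOR_BGR2HSV)
for ce,st in blobs(c,(0,150,60),(8,255,255),40)[0]: print('red',ce,st,plane(c,[ce],.12).round(4))
e=lambda x,y,z:proj(c,[np.r_[rk(x,y),z]]).round(1)
print('exp knob top',e(.025,.054,.145),'mid bar',e(.025,.083,.1))
for nm,lo,hi,y in (('b',(100,110,50),(130,255,255),.066),('g',(40,80,40),(85,255,255),0)):
    for ce,st in blobs(c,lo,hi,150)[0]:
        p=plane(c,[ce],.07)[0]
        if np.hypot(*(p[:2]-rk(-.023,y)))<.03: print(nm,ce,st,p.round(4),'exp',rk(-.023,y))
"
```

```text
red [421.8  59.2] [411  37  22  47 599] [[0.429  0.3776 0.12  ]]
red [428.3  90.2] [417  78  23  25 420] [[0.4473 0.3599 0.12  ]]
exp knob top [[428.4  90.4]] mid bar [[421.1  59.5]]
b [359.9  75.2] [ 336   62   49   28 1072] [0.3932 0.3473 0.07  ] exp [0.39428676 0.34658538]
g [350.6 145.8] [328 133  47  27 976] [0.4198 0.2872 0.07  ] exp [0.42119895 0.28632151]
```

Handle locked (knob within 0.3 px of its locked position), both pins home, robot clear.

```bash
python3 -c "
from workcell import robot
print(robot.job_done())"
```

```text
the job is handed in; nothing more can be done
None
```

I handed the job in at about 38 s: the blue pin is home in eyelet 2, the green in eyelet 1, the handle is back at locked and the arm is clear; I found only these two pins, and no verdict came back.

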